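Lock the hand stamps away

ROBOT

A 6-joint arm with a two-finger parallel gripper is mounted at the origin on a cart in front of the work surface, level with it; the furniture and walls round the work are solid. World frame = base frame: x ahead of the robot, y to its left, z up, the work surface at z = 0. Lengths are in m, angles in rad, forces in N, time in s.
With the tool pointing down it reaches from about 0.35 to 0.775 m from the base axis. Payload 7.3 kg.
Tool frame: the origin (TCP) lies at the very end of the fingers, on their centre line; the grasp point (between the pads) lies 19 mm behind it; z points along the fingers, y is the line along which they close (so a half turn about z gives the same grasp; the last joint's range is limited). The gripper opens to 92 mm and grips with 3 to 60 N. Pads are 19 mm wide; open, the fingers measure 130 mm over their backs; the gripper's body (75 mm by 190 mm) begins 47 mm behind the grasp point.
Start: joints at [-1.322, 0.342, 1.524, -0, 1.275, -0.146], TCP at [0.202, -0.485, 0.227] pointing down, gripper open.
Joint ranges: [-2.53, 2.53], [-0.77, 2.02], [0.04, 2.7], [-1, 4.14], [0.28, 2.66], [-3.11, 3.11]. Speed limits (rad/s): [2.57, 2.57, 3.14, 3.14, 3.14, 3.14].

INTERFACE

Orientations are given as a unit quaternion [w, x, y, z].
In Python, from cell import status, eyes, ctrl gives the robot as it stands.
- The arm moves only by the tool drive_tool, never from a script. Its argument "rows" is a list of rows, each an object of numbers: "x", "y", "z": the shift along the world's x, y, z in units of 2.5 cm (1.0 is 2.5 cm); "rx", "ry", "rz": the turn, a rotation vector about the world's x, y, z in units of 5 degrees (1.0 is 5 degrees); "gripper": the closure in counts, from 0 (fully open) to 255 (shut). A call has 1 to 20 rows; each row shifts and turns the commanded pose from where the row before left it; what a row does not reach is not made up. A row lasts 1/10 s, in which the tool goes at most 50 mm and 8.59 degrees, less where a joint would pass 70% of its speed; a pose out of reach is approached as far as the arm can. A call with a number of a shift or a turn outside -1 to 1 is refused whole. A call with a gripper value outside its range is refused whole. The fingers move at their own pace and stop on an object; the grip force is fixed at half the most. Time passes only in rows, so rows that do not move let the fingers close. It gives the time, the measured TCP pose, the force, the opening and the grip force at its end, in the units of the state.
- status.get_obs(): the state, without advancing time (a new reading comes with each control period).
- eyes.camera(name): name is "scene" or "side" or "wrist"; returns a dict with "color" (400x640x3 uint8, blue, green, red), "depth" (400x640 float32, m along the optical axis (not along the pixel's ray), 0 where there is no reading), "intrinsics" (3x3 intrinsics, pixels), "T" (4x4, takes a point from camera to world coordinates). Camera axes: x right, y down, z forward; pixel columns grow to the right and rows downward; lengths in m; the calibration is good to about 2 mm. The wrist camera is an equidistant fisheye: a pixel r from the principal point sees the ray r / f radians off the axis. A picture is of the moment at which its call begins.
- ctrl.job_done(): hands the job in; it is judged then, once.
The state is a dict: "time": time; "joint_positions": joint angles; "joint_velocities": joint speeds; "joint_efforts": joint torques, N m; "position": TCP position; "tcp_rot": TCP orientation; "wrist_force": force on the tool from outside, world axes, zero at the start; "moment": the same for the moment, N m; "opening": opening from 0.0 (shut) to 1.0 (fully open); "finger_force": force on a finger pad.
Only numpy, scipy, OpenCV 4.12 (cv2) and the standard library are available. Lean on these libraries where they do the work, as an engineer would, in place of code of your own. Each camera call takes 0.05 s, during which the arm holds its last target. There are 200 camera calls.

TASK

The mail has been stamped, so lock the hand stamps away: put the key in the stamp rack's lock and unlock it, squeeze the release lever and slide the comb back to its open notch, and stand each stamp that is on the desk in the rack slot whose card has its colour. Then squeeze the lever again, slide the comb home to its closed notch over the stamps, lock up with the key and put the key back, upright and fully down, in its wooden stand. Leave the ink bottle, ink pad and stapler where they are.

Things in the scene. Friction and masses are not known exactly. Their poses are not given: they have to be found in the camera images.
- rack: Stamp rack, fixed: light wooden plinth 215 x 270 x 20 mm. Origin at desk level, 90 mm behind its front (card) edge, midway across; x runs to its back, away from the robot, y left; may be turned. Four slots centred at x -35, y +105, +55, +5, -45 mm: wells 45 (x) by 37 mm (y), chamfered mouth 20 mm and floor 8 mm above the desk. Guide rails 35 mm high at y +134 and -74 mm.
- comb (a joint): Slide of the aluminium comb (plate 26 to 31 mm above the desk) along rack +x, m: 0 closed (teeth over the stamps' feet, necks between the teeth, slots barred), 0.045 open notch (slots free), 0.047 end stop. The lever's catch holds it in either notch with 2 mm play until the lever is squeezed; then it slides with about 1.5 N. When locked a bolt holds it too.
- lever (a joint): Release lever, rad: 0 at rest (catch in a notch), 0.18 when let go between notches (catch riding on the rail; it drops in on reaching a notch), 0.30 fully squeezed; the catch is clear above 0.22. Springs back when let go; takes 5 N at first and 10 N at the end at its bar, which swings 11 mm to the fixed bar.
- grip (a point): Middle of the comb's handle, lever at rest, 66 mm above the desk, at rack x 46.5 mm + comb value, y 30 mm; rack's axes. Two parallel crossbars along y: the lever's orange one (12 mm thick, 50 long), axis 19.5 mm in front (-x), and a fixed black one (14 mm, 64 long), axis 13.5 mm behind. 46 mm over both at rest, 35 mm when squeezed together along x, the middle then 5 mm further back.
- lock (a joint): Lock cylinder, rad: 0 locked, 1.57 unlocked (end stops at both); turns counter-clockwise seen from above as the value grows, friction 0.03 N m, stays where left, and drives the bolt. Can be locked only while the comb is closed; the key goes in and out in any position.
- keyhole (a point): Mouth of the keyhole, on the axis of the brass lock cylinder (29 mm across) at the rack's right side, 52 mm above the desk; its frame turns with the cylinder. Vertical slot 16.5 mm along its x, 8.5 mm along its y, 24 mm deep; when locked its x is the rack's x.
- key_bow (a point): Centre of the key's flat black grip: 26 mm along x, 10 thick along y (grip across this), 30 high along z (up). Below: collar 18 mm wide, underside 23 mm below this point; flat blade 14 (x) by 6 mm (y), tip 47 mm below, 1.5 mm chamfer. With the collar resting on the lock this point is 75 mm above the desk, on the stand 53 mm. A half turn makes no difference.
- stand_hole (a point): Mouth of the slot in the key stand, a fixed wooden block 46 x 46 mm, 30 mm high, on a 56 mm square foot, right of the rack; 30 mm above the desk. Vertical slot 18 mm along x, 10 mm along y, 25.5 mm deep. The key stands in it at the start.
- red_handle (a point): Red hand stamp (may be absent), standing left of the rack: centre of its round red handle, 26 mm across over 28 mm of height; 49 mm above the underside (57 mm above the desk when seated). Whole stamp 72 mm high; heavy foot 40 (x) by 32 (y) by 14 mm, 2 mm chamfer below; 12 mm neck 14 to 28 mm up. A half turn makes no difference.
- card_red: Red card in a flat brass frame, 22 x 36 mm, on the plinth in front of a slot: it marks the red stamp's slot. Origin 20 mm above the desk, axes as the rack's; the slot's centre is 39 mm along +x. A seated stamp's x lies along the rack's x.
- blue_handle (a point): Blue hand stamp (may be absent), standing left of the rack: centre of its round blue handle, 26 mm across over 28 mm of height; 49 mm above the underside (57 mm above the desk when seated). Whole stamp 72 mm high; heavy foot 40 (x) by 32 (y) by 14 mm, 2 mm chamfer below; 12 mm neck 14 to 28 mm up. A half turn makes no difference.
- card_blue: Blue card in a flat brass frame, 22 x 36 mm, on the plinth in front of a slot: it marks the blue stamp's slot. Origin 20 mm above the desk, axes as the rack's; the slot's centre is 39 mm along +x. A seated stamp's x lies along the rack's x.
- green_handle (a point): Green hand stamp (may be absent), standing left of the rack: centre of its round green handle, 26 mm across over 28 mm of height; 49 mm above the underside (57 mm above the desk when seated). Whole stamp 72 mm high; heavy foot 40 (x) by 32 (y) by 14 mm, 2 mm chamfer below; 12 mm neck 14 to 28 mm up. A half turn makes no difference.
- card_green: Green card in a flat brass frame, 22 x 36 mm, on the plinth in front of a slot: it marks the green stamp's slot. Origin 20 mm above the desk, axes as the rack's; the slot's centre is 39 mm along +x. A seated stamp's x lies along the rack's x.
- yellow_handle (a point): Yellow hand stamp (may be absent), standing left of the rack: centre of its round yellow handle, 26 mm across over 28 mm of height; 49 mm above the underside (57 mm above the desk when seated). Whole stamp 72 mm high; heavy foot 40 (x) by 32 (y) by 14 mm, 2 mm chamfer below; 12 mm neck 14 to 28 mm up. A half turn makes no difference.
- card_yellow: Yellow card in a flat brass frame, 22 x 36 mm, on the plinth in front of a slot: it marks the yellow stamp's slot. Origin 20 mm above the desk, axes as the rack's; the slot's centre is 39 mm along +x. A seated stamp's x lies along the rack's x.
- ink: Blue square ink bottle with a black cap, 48 x 48 x 56 mm; origin under its centre. To be left alone.
- ink_pad: Open stamp pad with a blue cushion, 70 x 105 x 12 mm; origin under its centre. To be left alone.
- stapler: Black stapler, 36 x 132 x 47 mm (x, y, z); origin under its centre. To be left alone.
There are look-alikes about, which are no part of the job. Leave any purple or white look-alike of the part that bears green_handle alone.

How it is judged:
By the outcome, as a careful person would: the job done as asked, in the order asked, and still so for the second after the job is handed in, with the robot touching nothing.
Of stamp_red, stamp_blue, stamp_green, stamp_yellow only 2 to 4 are there at a start; the rules pass over those that are not, and their reading is None.
At some moment in a run one of stamp_red, stamp_blue, stamp_green, stamp_yellow may be knocked a few centimetres aside while the robot is not near it.
It also fails if it takes over 210 s, if anything falls off the work surface, if the arm or the gripper's body presses on something with over 40 N, if the wrist force passes 120 N, or if a joint passes its speed limit or range.

## Working session

There is one attempt and no reset: what is moved stays moved. The work goes in short steps, Python scripts to look and compute and a tool call to move; the robot and the scene stay as the last step left them, time stands still between calls to the robot, and variables do not carry over. Pictures are saved under pics/ and viewed, at most 14 in all, crops included, and the job is handed in when it is done.

Besides the shell and the picture viewer there is one more tool, called after "Request:" as name(argument=value, ...), one argument or row to a line, values as JSON. drive_tool: Moves the arm, as the interface text tells. Shifts and turns lie within -1 to 1; 1 stands for 2.5 cm of shift or 5 degrees of turn. Its arguments: {"type":"object","properties":{"rows":{"type":"array"}},"required":["rows"]}

```bash
ls; mkdir -p pics; cat > h.py <<'E'
import numpy as np, cv2
from cell import status, eyes, ctrl
def grab(n,tag):
    c=eyes.camera(n); np.savez(f'pics/{tag}.npz',**c); cv2.imwrite(f'pics/{tag}.png',c['color']); return c
def load(tag): return dict(np.load(f'pics/{tag}.npz'))
def ray(c,u,v,fish=False):
    K=c['intrinsics']; a=(u-K[0,2])/K[0,0]; b=(v-K[1,2])/K[1,1]
    if fish:
        r=np.hypot(a,b)+1e-12; d=np.array([a/r*np.sin(r),b/r*np.sin(r),np.cos(r)])
    else: d=np.array([a,b,1.])
    return c['T'][:3,3],c['T'][:3,:3]@d
def onz(c,u,v,z,fish=False):
    o,d=ray(c,u,v,fish); return o+d*(z-o[2])/d[2]
def cloud(c):  # pinhole
    K=c['intrinsics'];h,w=c['depth'].shape;u,v=np.meshgrid(np.arange(w),np.arange(h));z=c['depth']
    P=np.stack([(u-K[0,2])/K[0,0]*z,(v-K[1,2])/K[1,1]*z,z],-1)
    return P@c['T'][:3,:3].T+c['T'][:3,3]
E
python3 - <<'E'
from h import *
a=grab('scene','s0');b=grab('side','d0');
for c in(a,b): print(c['intrinsics'],c['T'].round(3))
print(status.get_obs())
E
```

```text
pics
[[481.57934193   0.         317.2878009 ]
 [  0.         481.57934193 203.40322851]
 [  0.           0.           1.        ]] [[-0.775 -0.424  0.469 -0.038]
 [-0.632  0.537 -0.559  0.781]
 [-0.015 -0.729 -0.684  0.95 ]
 [ 0.     0.     0.     1.   ]]
[[496.04172523   0.         325.47944685]
 [  0.         496.04172523 196.76821182]
 [  0.           0.           1.        ]] [[-0.964 -0.174  0.2    0.289]
 [-0.265  0.603 -0.752  1.152]
 [ 0.01  -0.779 -0.628  0.97 ]
 [ 0.     0.     0.     1.   ]]
{'time': 0.1, 'joint_positions': array([-1.32197566e+00,  3.42606904e-01,  1.52490412e+00, -1.01373181e-05,
        1.27538202e+00, -1.45979736e-01]), 'joint_velocities': array([-0.00022877, -0.00228234, -0.00296231,  0.00032283,  0.00029897,
       -0.00159073]), 'joint_efforts': array([ 1.77230333e-03, -4.32004344e+01, -2.44693458e+01,  7.19386968e-02,
        5.25572710e-02, -5.36106165e-05]), 'position': array([ 0.20186788, -0.48425894,  0.22614447]), 'tcp_rot': array([-6.49084375e-04,  9.80579268e-01,  1.96122097e-01, -3.82602181e-05]), 'wrist_force': array([ 0.37823066, -0.51395168,  0.22497896]), 'moment': array([-0.02190506,  0.01438357,  0.02818846]), 'finger_force': 0.0, 'opening': 1.0028904130576684}
```

View pics/s0.png

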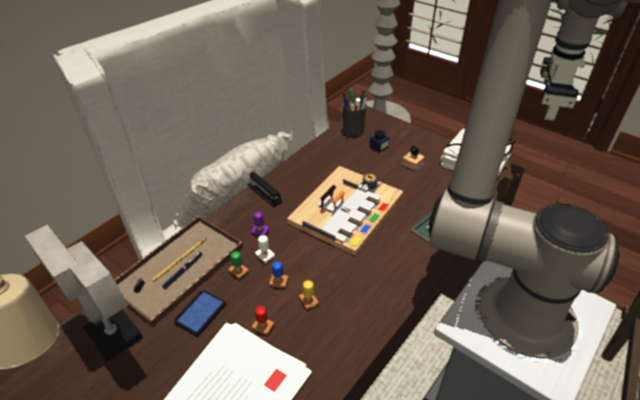

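View pics/d0.png

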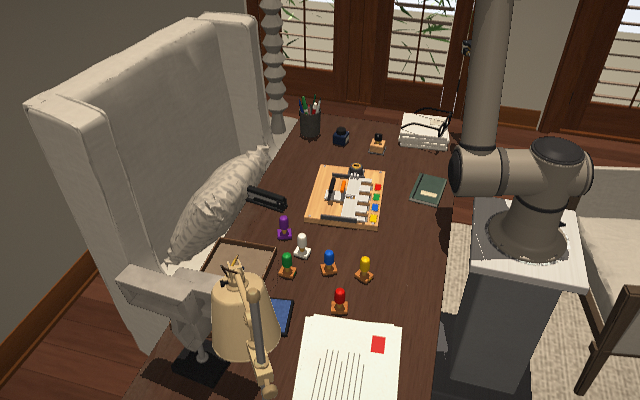

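The scene shows all four stamps: red (262,318), blue (278,270), green (237,262) and yellow (308,290). The look-alikes are white (264,246) and purple (259,222). The rack is at (345,208), the key in its stand at (413,157), and the ink bottle at (379,140). Other dark objects the key could be mistaken for are the ink bottle's cap, the lock's black top (370,180) and the pen cup (354,118). I'm choosing the one on the small wooden block.

```bash
cat >> h.py <<'E'
HUE={'red':[(0,6),(174,180)],'blue':[(105,125)],'green':[(50,85)],'yellow':[(22,34)]}
def blobs(c,col,box,smin=140,vmin=60,amin=12):
    x0,y0,x1,y1=box; h=cv2.cvtColor(c['color'],cv2.COLOR_BGR2HSV)
    m=np.zeros(h.shape[:2],np.uint8)
    for a,b in HUE[col]: m|=cv2.inRange(h,(a,smin,vmin),(b,255,255))
    k=np.zeros_like(m);k[y0:y1,x0:x1]=m[y0:y1,x0:x1]
    n,l,s,ce=cv2.connectedComponentsWithStats(k)
    o=[(int(s[i,4]),ce[i].round(1),s[i,:4]) for i in range(1,n) if s[i,4]>=amin]
    return sorted(o,key=lambda t:-t[0])
def tri(r1,r2):
    (o1,d1),(o2,d2)=r1,r2; A=np.stack([d1,-d2],1); t=np.linalg.lstsq(A,o2-o1,rcond=None)[0]
    p,q=o1+d1*t[0],o2+d2*t[1]; return (p+q)/2,np.linalg.norm(p-q)
E
python3 - <<'E'
from h import *
a=load('s0');b=load('d0')
for col in HUE:
    A=blobs(a,col,(220,235,330,340));B=blobs(b,col,(265,235,385,320))
    print(col,A[:2],B[:2]); p,e=tri(ray(a,*A[0][1]),ray(b,*B[0][1])); print('  stamp',p.round(4),round(e,4))
    A=blobs(a,col,(340,190,400,255),smin=120,amin=6);B=blobs(b,col,(360,175,390,230),smin=120,amin=6)
    for t in A[:2]: print('  cardA',t[0],t[1],onz(a,*t[1],.021).round(4))
    for t in B[:2]: print('  cardB',t[0],t[1],onz(b,*t[1],.021).round(4))
im=[cv2.resize(c['color'][y:y+h,x:x+w],(400,400*h//w),interpolation=cv2.INTER_CUBIC) for c,x,y,w,h in((a,280,135,150,120),(b,300,120,110,110))]
im=[cv2.copyMakeBorder(i,0,400-i.shape[0],0,0,cv2.BORDER_CONSTANT) for i in im]
cv2.imwrite('pics/crop0.png',np.hstack(im))
P=cloud(a);Q=cloud(b)
print('key s',P[150:168:2,413].round(3));print('key d',Q[134:150:2,377].round(3))
E
```

```text
red [(195, array([260.8, 313.5]), array([254, 305,  14,  18], dtype=int32))] [(158, array([339.2, 295.3]), array([334, 287,  11,  17], dtype=int32))]
  stamp [0.4533 0.3979 0.0491] 0.0009
  cardA 35 [383.  206.6] [ 0.4472 -0.0808  0.021 ]
  cardB 32 [377.4 186.7] [ 0.4491 -0.0795  0.021 ]
blue [(127, array([277. , 268.7]), array([272, 262,  11,  15], dtype=int32))] [(127, array([328.6, 256.9]), array([324, 250,  10,  15], dtype=int32))]
  stamp [0.5103 0.2834 0.05  ] 0.0013
  cardA 38 [365.1 228.1] [0.4384 0.0183 0.021 ]
  cardB 37 [374.6 207.1] [0.4386 0.0208 0.021 ]
green [(110, array([235.6, 258.2]), array([231, 251,  10,  15], dtype=int32))] [(128, array([286.5, 259.7]), array([282, 252,  10,  16], dtype=int32))]
  stamp [0.611  0.323  0.0509] 0.0018
  cardA 35 [373.8 217.2] [ 0.4435 -0.0302  0.021 ]
  cardB 33 [375.9 196.6] [ 0.4443 -0.0294  0.021 ]
yellow [(51, array([307.7, 284.2]), array([304, 281,   9,   8], dtype=int32))] [(127, array([364.4, 263.7]), array([360, 256,  10,  16], dtype=int32))]
  stamp [0.4195 0.2768 0.0501] 0.0098
  cardA 76 [355.7 239.9] [0.433  0.0684 0.021 ]
  cardA 8 [376.2 219.4] [ 0.4336 -0.0272  0.021 ]
  cardB 46 [372.8 217.7] [0.4345 0.0694 0.021 ]
  cardB 8 [377.1 199.2] [ 0.4384 -0.018   0.021 ]
key s [[ 0.496 -0.314  0.057]
 [ 0.495 -0.316  0.049]
 [ 0.493 -0.313  0.043]
 [ 0.49  -0.309  0.04 ]
 [ 0.489 -0.308  0.033]
 [ 0.485 -0.302  0.031]
 [ 0.479 -0.291  0.033]
 [ 0.479 -0.294  0.024]
 [ 0.478 -0.293  0.017]]
key d [[ 0.499 -0.316  0.065]
 [ 0.497 -0.311  0.06 ]
 [ 0.497 -0.313  0.051]
 [ 0.496 -0.311  0.044]
 [ 0.494 -0.301  0.042]
 [ 0.495 -0.312  0.027]
 [ 0.492 -0.292  0.032]
 [ 0.491 -0.291  0.024]]
```

View pics/crop0.png

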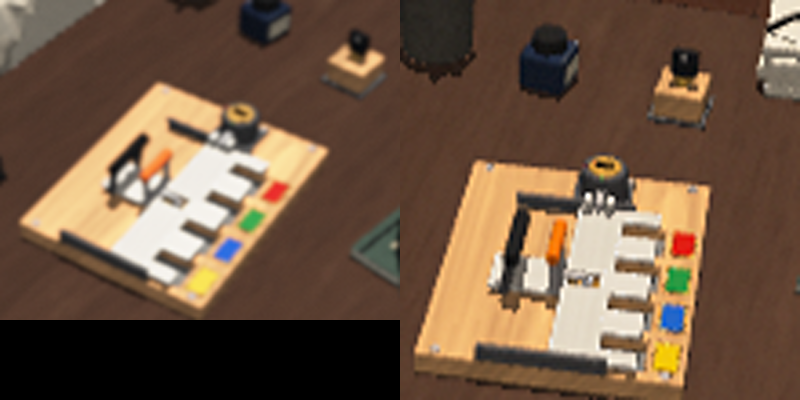

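The crop confirms the choice. The black key is on the wooden block (right panel, 685,65), separate from the blue ink bottle (550,50). The rack is turned about +5.5°, and its cards run yellow, blue, green, red from left to right. I'll go above the key for a close look.

Request:
drive_tool(
  rows=[
    {"x": 1, "y": 0.6, "gripper": 0},
    {"x": 1, "y": 0.6},
    {"x": 1, "y": 0.6},
    {"x": 1, "y": 0.6},
    {"x": 1, "y": 0.6},
    {"x": 1, "y": 0.6},
    {"x": 1, "y": 0.6},
    {"x": 1, "y": 0.6},
    {"x": 1, "y": 0.6},
    {"x": 1, "y": 0.5},
    {"x": 1, "y": 0.5},
    {"x": 0.7, "y": 0.5},
    {},
    {},
  ],
)

```text
invalid input
```

```bash
python3 - <<'E'
from h import *
c=grab('wrist','w1');print(c['intrinsics'],c['T'].round(3),status.get_obs()['position'],status.get_obs()['tcp_rot'])
E
```

```text
[[309.70691629   0.         321.3725303 ]
 [  0.         309.70691629 199.62842544]
 [  0.           0.           1.        ]] [[ 0.384 -0.893 -0.235  0.266]
 [-0.923 -0.371 -0.096 -0.459]
 [-0.001  0.254 -0.967  0.386]
 [ 0.     0.     0.     1.   ]] [ 0.20187188 -0.48431655  0.22621897] [-5.69046540e-04  9.80577690e-01  1.96130233e-01 -4.10013317e-05]
```

View pics/w1.png

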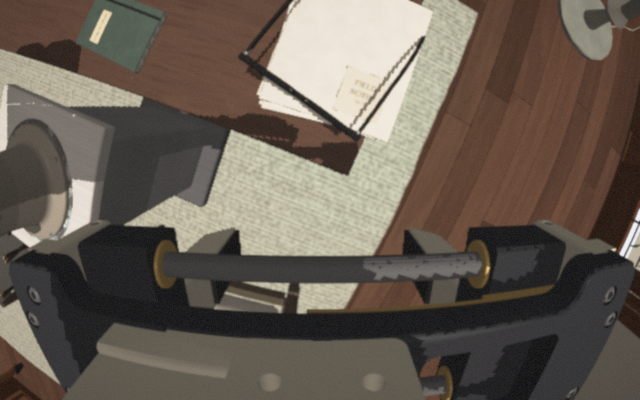

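The call was refused, so nothing moved. This picture shows only the desk edge and the fingers, with the camera offset along tool +x. I'll give every field in each row.

Request:
drive_tool(
  rows=[
    {"x": 1, "y": 0.6, "z": 0, "rx": 0, "ry": 0, "rz": 0, "gripper": 0},
    {"x": 1, "y": 0.6, "z": 0, "rx": 0, "ry": 0, "rz": 0, "gripper": 0},
    {"x": 1, "y": 0.6, "z": 0, "rx": 0, "ry": 0, "rz": 0, "gripper": 0},
    {"x": 1, "y": 0.6, "z": 0, "rx": 0, "ry": 0, "rz": 0, "gripper": 0},
    {"x": 1, "y": 0.6, "z": 0, "rx": 0, "ry": 0, "rz": 0, "gripper": 0},
    {"x": 1, "y": 0.6, "z": 0, "rx": 0, "ry": 0, "rz": 0, "gripper": 0},
    {"x": 1, "y": 0.6, "z": 0, "rx": 0, "ry": 0, "rz": 0, "gripper": 0},
    {"x": 1, "y": 0.6, "z": 0, "rx": 0, "ry": 0, "rz": 0, "gripper": 0},
    {"x": 1, "y": 0.6, "z": 0, "rx": 0, "ry": 0, "rz": 0, "gripper": 0},
    {"x": 1, "y": 0.6, "z": 0, "rx": 0, "ry": 0, "rz": 0, "gripper": 0},
    {"x": 0, "y": 0, "z": 0, "rx": 0, "ry": 0, "rz": 0, "gripper": 0},
    {"x": 0, "y": 0, "z": 0, "rx": 0, "ry": 0, "rz": 0, "gripper": 0},
  ],
)

```text
time: 1.35
position: [0.4519, -0.3342, 0.2263]
tcp_rot: [-0.0, 0.98, 0.197, -0.0]
wrist_force: [-0.2, 0.1, -0.1]
opening: 1.001
finger_force: 0.0
```

```bash
python3 - <<'E'
from h import *
c=grab('wrist','w2');print(c['T'].round(3),status.get_obs()['position'],status.get_obs()['tcp_rot'])
E
```

```text
[[ 0.385 -0.892 -0.236  0.516]
 [-0.923 -0.373 -0.098 -0.308]
 [-0.001  0.255 -0.967  0.387]
 [ 0.     0.     0.     1.   ]] [ 0.45146393 -0.33471667  0.22639198] [-1.67278684e-04  9.80553686e-01  1.96250512e-01 -4.21562904e-04]
```

View pics/w2.png

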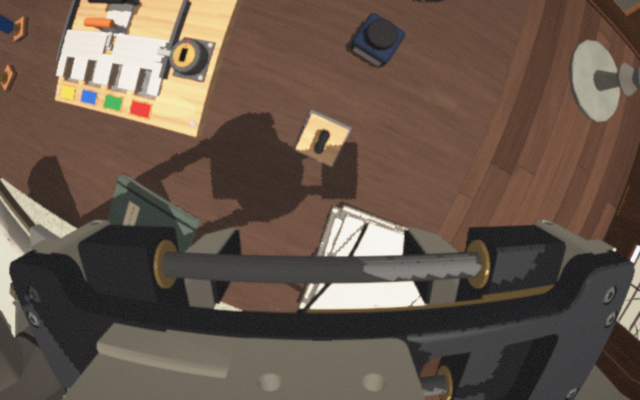

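The key's bow is at (322,140) on the wooden block, which shows no sign of a look-alike nearby. The lock is at (186,58), with its slot running roughly up the image, and the cards are at (68,92) to (140,108).

```bash
cat >> h.py <<'E'
def rect(c,mask,z,fish=True):
    cs,_=cv2.findContours(mask,cv2.RETR_EXTERNAL,cv2.CHAIN_APPROX_NONE); k=max(cs,key=cv2.contourArea)[:,0]
    p=np.array([onz(c,u,v,z,fish)[:2] for u,v in k])*1000
    ce,wh,_=cv2.minAreaRect(p.astype(np.float32)); bx=cv2.boxPoints((ce,wh,_)); e=bx[1]-bx[0]; f=bx[2]-bx[1]
    if np.hypot(*e)<np.hypot(*f): e=f
    return np.array(ce).round(1),np.array(wh).round(1),round(np.degrees(np.arctan2(e[1],e[0]))%180,1)
E
python3 - <<'E'
from h import *
c=load('w2');hs=cv2.cvtColor(c['color'],cv2.COLOR_BGR2HSV)
def box(m,x0,y0,x1,y1):
    k=np.zeros_like(m);k[y0:y1,x0:x1]=m[y0:y1,x0:x1];return k
wood=cv2.inRange(hs,(8,50,140),(28,220,255))
print('block',rect(c,cv2.morphologyEx(box(wood,285,100,365,175),cv2.MORPH_CLOSE,np.ones((15,15))),.03))
dark=cv2.inRange(hs,(0,0,0),(180,255,60)); dk=box(dark,306,122,336,158)
print('bow at .068',rect(c,dk,.068), 'at .06',rect(c,dk,.06))
g=box(cv2.inRange(hs,(12,100,120),(30,255,255)),168,40,206,78)
print('lock slot dark etc'); print(rect(c,g,.052))
for n,b in(('yellow',(55,80,80,104)),('blue',(78,85,102,110)),('green',(100,90,125,116)),('red',(128,95,156,122))):
    print(n,[ (t[0],t[1],onz(c,*t[1],.021,True).round(4)) for t in blobs(c,n,b,smin=120)[:1]])
o=[cv2.resize(c['color'][y:y+60,x:x+60],(380,380),interpolation=cv2.INTER_CUBIC) for x,y in((290,105),(156,28))]
cv2.imwrite('pics/crop2.png',np.hstack(o))
E
```

```text
block (array([ 495.2, -317. ]), array([48.6, 47.6]), np.float32(87.3))
bow at .068 (array([ 494.7, -316.7]), array([ 7.8, 22.7]), np.float32(178.3)) at .06 (array([ 494.1, -316.9]), array([ 8. , 23.3]), np.float32(178.3))
lock slot dark etc
(array([ 531.7, -131.1]), array([28.7, 27.3]), np.float32(24.3))
yellow [(170, array([66.9, 92. ]), array([0.4338, 0.0728, 0.021 ]))]
blue [(143, array([88.4, 96.6]), array([0.4391, 0.0219, 0.021 ]))]
green [(157, array([112.3, 102.2]), array([ 0.4438, -0.0277,  0.021 ]))]
red [(225, array([139.9, 108.8]), array([ 0.4488, -0.078 ,  0.021 ]))]
```

View pics/crop2.png

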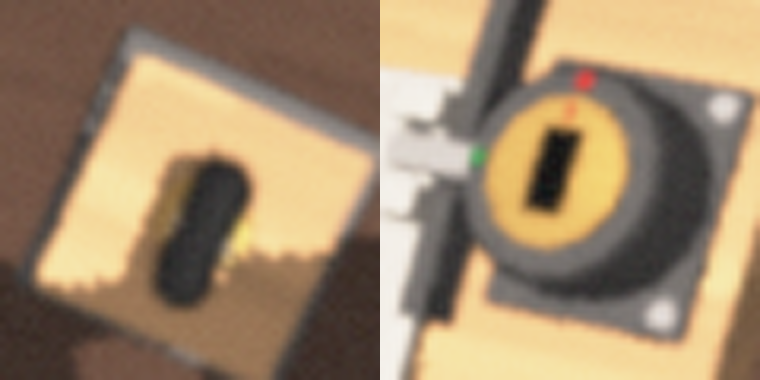

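Request:
drive_tool(
  rows=[
    {"x": 0.4, "y": 0.15, "z": -0.7, "rx": 0, "ry": 0, "rz": -0.84, "gripper": 0},
    {"x": 0.4, "y": 0.15, "z": -0.7, "rx": 0, "ry": 0, "rz": -0.84, "gripper": 0},
    {"x": 0.4, "y": 0.15, "z": -0.7, "rx": 0, "ry": 0, "rz": -0.84, "gripper": 0},
    {"x": 0.4, "y": 0.15, "z": -0.7, "rx": 0, "ry": 0, "rz": -0.84, "gripper": 0},
    {"x": 0.14, "y": 0.1, "z": -0.7, "rx": 0, "ry": 0, "rz": -0.84, "gripper": 0},
    {"x": 0, "y": 0, "z": -0.7, "rx": 0, "ry": 0, "rz": -0.84, "gripper": 0},
    {"x": 0, "y": 0, "z": 0, "rx": 0, "ry": 0, "rz": 0, "gripper": 0},
    {"x": 0, "y": 0, "z": 0, "rx": 0, "ry": 0, "rz": 0, "gripper": 0},
  ],
)

```text
time: 2.2
position: [0.4948, -0.3179, 0.122]
tcp_rot: [-0.0, 1.0, -0.022, -0.0]
wrist_force: [-0.8, 0.6, -0.4]
opening: 0.998
finger_force: 0.0
```

```bash
cat >> h.py <<'E'
def proj(c,p):
    q=c['T'][:3,:3].T@(np.asarray(p)-c['T'][:3,3]); r=np.hypot(q[0],q[1]); t=np.arctan2(r,q[2]); K=c['intrinsics']
    return np.array([K[0,2]+K[0,0]*t*q[0]/r,K[1,2]+K[1,1]*t*q[1]/r]).round(1)
E
python3 - <<'E'
from h import *
c=grab('wrist','w3');o=status.get_obs();p=o['position'];print(p,o['tcp_rot'])
print('tcp px',proj(c,p),'at z.068',proj(c,[p[0],p[1],.068]),'key exp',proj(c,[.495,-.317,.068]))
E
```

```text
[ 0.49524677 -0.31804705  0.12265319] [ 4.52753726e-04  9.99753629e-01 -2.21881071e-02  4.05809707e-04]
tcp px [321.  245.6] at z.068 [321.1 215.9] key exp [319.7 216.3]
```

View pics/w3.png

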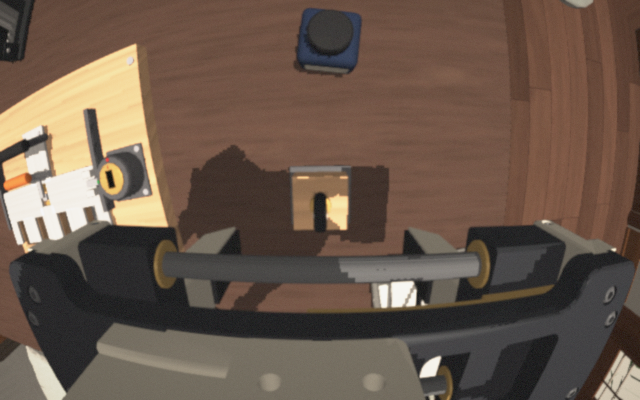

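The key at (320,212) lies centred between the fingers, within 1–2 mm of the expected pixel (320,216). I'll get one precise number and then descend.

```bash
python3 - <<'E'
from h import *
c=load('w3');hs=cv2.cvtColor(c['color'],cv2.COLOR_BGR2HSV)
def box(m,x0,y0,x1,y1):
    k=np.zeros_like(m);k[y0:y1,x0:x1]=m[y0:y1,x0:x1];return k
dk=box(cv2.inRange(hs,(0,0,0),(180,255,45)),310,185,331,236)
print('bow',rect(c,dk,.06),rect(c,dk,.068),cv2.boundingRect(dk))
wood=cv2.inRange(hs,(8,50,90),(28,220,255))
print('block',rect(c,cv2.morphologyEx(box(wood,288,170,354,236),cv2.MORPH_CLOSE,np.ones((25,25))),.03))
print('lock',rect(c,box(cv2.inRange(hs,(12,100,120),(30,255,255)),95,150,136,202),.052))
E
```

```text
bow (array([ 495.5, -316.8]), array([ 6.9, 29.9]), np.float32(177.4)) (array([ 498., -317.]), array([ 6.6, 28.8]), np.float32(177.4)) (315, 193, 10, 39)
block (array([ 493.7, -317. ]), array([48. , 56.5]), np.float32(177.8))
lock (array([ 531.4, -131. ]), array([28.9, 28.4]), np.float32(46.8))
```

Request:
drive_tool(
  rows=[
    {"x": 0, "y": 0.04, "z": -0.6, "rx": 0, "ry": 0, "rz": 0, "gripper": 0},
    {"x": 0, "y": 0, "z": -0.6, "rx": 0, "ry": 0, "rz": 0, "gripper": 0},
    {"x": 0, "y": 0, "z": -0.6, "rx": 0, "ry": 0, "rz": 0, "gripper": 0},
    {"x": 0, "y": 0, "z": -0.6, "rx": 0, "ry": 0, "rz": 0, "gripper": 0},
    {"x": 0, "y": 0, "z": -0.6, "rx": 0, "ry": 0, "rz": 0, "gripper": 0},
    {"x": 0, "y": 0, "z": -0.44, "rx": 0, "ry": 0, "rz": 0, "gripper": 0},
    {"x": 0, "y": 0, "z": 0, "rx": 0, "ry": 0, "rz": 0, "gripper": 100},
    {"x": 0, "y": 0, "z": 0, "rx": 0, "ry": 0, "rz": 0, "gripper": 200},
    {"x": 0, "y": 0, "z": 0, "rx": 0, "ry": 0, "rz": 0, "gripper": 255},
    {"x": 0, "y": 0, "z": 0, "rx": 0, "ry": 0, "rz": 0, "gripper": 255},
    {"x": 0, "y": 0, "z": 0, "rx": 0, "ry": 0, "rz": 0, "gripper": 255},
    {"x": 0, "y": 0, "z": 0, "rx": 0, "ry": 0, "rz": 0, "gripper": 255},
    {"x": 0, "y": 0, "z": 0, "rx": 0, "ry": 0, "rz": 0, "gripper": 255},
  ],
)

```text
time: 3.55
position: [0.4955, -0.3161, 0.0359]
tcp_rot: [0.0, 1.0, -0.022, 0.0]
wrist_force: [0.4, -0.2, 0.2]
opening: 0.442
finger_force: 0.0
```

Request:
drive_tool(
  rows=[
    {"x": 0, "y": 0, "z": 0, "rx": 0, "ry": 0, "rz": 0, "gripper": 255},
    {"x": 0, "y": 0, "z": 0, "rx": 0, "ry": 0, "rz": 0, "gripper": 255},
    {"x": 0, "y": 0, "z": 0, "rx": 0, "ry": 0, "rz": 0, "gripper": 255},
    {"x": 0, "y": 0, "z": 0, "rx": 0, "ry": 0, "rz": 0, "gripper": 255},
    {"x": 0, "y": 0, "z": 0, "rx": 0, "ry": 0, "rz": 0, "gripper": 255},
    {"x": 0, "y": 0, "z": 0, "rx": 0, "ry": 0, "rz": 0, "gripper": 255},
  ],
)

```text
time: 4.15
position: [0.4954, -0.3161, 0.0357]
tcp_rot: [0.0, 1.0, -0.023, -0.0]
wrist_force: [-0.2, 0.0, 0.3]
opening: 0.159
finger_force: 30.0
```

An opening of 14.6 mm suggests the tips are holding the collar rather than the 10 mm bow. I'll open a little, raise 5 mm and grip again.

Request:
drive_tool(
  rows=[
    {"x": 0, "y": 0, "z": 0, "rx": 0, "ry": 0, "rz": 0, "gripper": 180},
    {"x": 0, "y": 0, "z": 0, "rx": 0, "ry": 0, "rz": 0, "gripper": 180},
    {"x": 0, "y": 0, "z": 0, "rx": 0, "ry": 0, "rz": 0, "gripper": 180},
    {"x": 0, "y": 0, "z": 0.12, "rx": 0, "ry": 0, "rz": 0, "gripper": 180},
    {"x": 0, "y": 0, "z": 0.1, "rx": 0, "ry": 0, "rz": 0, "gripper": 180},
    {"x": 0, "y": 0, "z": 0, "rx": 0, "ry": 0, "rz": 0, "gripper": 255},
    {"x": 0, "y": 0, "z": 0, "rx": 0, "ry": 0, "rz": 0, "gripper": 255},
    {"x": 0, "y": 0, "z": 0, "rx": 0, "ry": 0, "rz": 0, "gripper": 255},
    {"x": 0, "y": 0, "z": 0, "rx": 0, "ry": 0, "rz": 0, "gripper": 255},
    {"x": 0, "y": 0, "z": 0, "rx": 0, "ry": 0, "rz": 0, "gripper": 255},
    {"x": 0, "y": 0, "z": 0, "rx": 0, "ry": 0, "rz": 0, "gripper": 255},
  ],
)

```text
time: 5.25
position: [0.4955, -0.3162, 0.0413]
tcp_rot: [0.0, 1.0, -0.023, 0.0]
wrist_force: [-0.1, 0.5, 1.4]
opening: 0.102
finger_force: 30.0
```

A good grip now: 9.4 mm, with the bow centre 11.7 mm above the TCP. I'll lift and stop short of the lock, where the camera looks straight at the keyhole.

Request:
drive_tool(
  rows=[
    {"x": 0, "y": 0, "z": 0.5, "rx": 0, "ry": 0, "rz": 0, "gripper": 255},
    {"x": 0, "y": 0, "z": 1, "rx": 0, "ry": 0, "rz": 0, "gripper": 255},
    {"x": 0, "y": 0, "z": 1, "rx": 0, "ry": 0, "rz": 0, "gripper": 255},
    {"x": 0, "y": 0, "z": 0.5, "rx": 0, "ry": 0, "rz": 0, "gripper": 255},
    {"x": 0, "y": 0.8, "z": 0, "rx": 0, "ry": 0, "rz": 0.28, "gripper": 255},
    {"x": 0, "y": 1, "z": 0, "rx": 0, "ry": 0, "rz": 0.28, "gripper": 255},
    {"x": 0, "y": 1, "z": 0, "rx": 0, "ry": 0, "rz": 0.28, "gripper": 255},
    {"x": 0, "y": 1, "z": 0, "rx": 0, "ry": 0, "rz": 0.28, "gripper": 255},
    {"x": 0, "y": 1, "z": 0, "rx": 0, "ry": 0, "rz": 0.28, "gripper": 255},
    {"x": 0, "y": 1, "z": 0, "rx": 0, "ry": 0, "rz": 0.26, "gripper": 255},
    {"x": 0, "y": 1, "z": 0, "rx": 0, "ry": 0, "rz": 0, "gripper": 255},
    {"x": 0, "y": 0.6, "z": 0, "rx": 0, "ry": 0, "rz": 0, "gripper": 255},
    {"x": 0, "y": 0, "z": 0, "rx": 0, "ry": 0, "rz": 0, "gripper": 255},
    {"x": 0, "y": 0, "z": 0, "rx": 0, "ry": 0, "rz": 0, "gripper": 255},
  ],
)

```text
time: 6.65
position: [0.4957, -0.1316, 0.1164]
tcp_rot: [0.0, 0.999, 0.05, 0.0]
wrist_force: [0.4, 0.6, -0.4]
opening: 0.106
finger_force: 30.0
```

```bash
python3 - <<'E'
from h import *
c=grab('wrist','w4');o=status.get_obs();p=o['position'];print(p,o['tcp_rot'],o['opening'])
print('key tip exp',proj(c,p-[0,0,.035]),'lock exp',proj(c,[.5315,-.131,.052]))
cv2.imwrite('pics/crop4.png',cv2.resize(c['color'][90:290,200:440],(720,600),interpolation=cv2.INTER_CUBIC))
hs=cv2.cvtColor(c['color'],cv2.COLOR_BGR2HSV)
for n in('yellow','blue','green','red'): print(n,[ (t[0],t[1],onz(c,*t[1],.021,True).round(4)) for t in blobs(c,n,(0,60,330,330),smin=120)[:3]])
E
```

```text
[ 0.49571151 -0.13200757  0.11636905] [3.63797762e-04 9.98760312e-01 4.97760562e-02 2.25189351e-04] 0.10803032431833236
key tip exp [321.2 225.2] lock exp [324.7 165.6]
yellow [(312, array([123.2, 239.5]), array([0.4344, 0.0689, 0.021 ])), (181, array([315.7, 159.6]), array([ 0.5312, -0.1239,  0.021 ]))]
blue [(406, array([160.7, 243. ]), array([0.4378, 0.0213, 0.021 ]))]
green [(29, array([193.9, 240. ]), array([ 0.4463, -0.016 ,  0.021 ]))]
red [(17, array([325.4, 142.1]), array([ 0.5465, -0.1304,  0.021 ]))]
```

View pics/crop4.png

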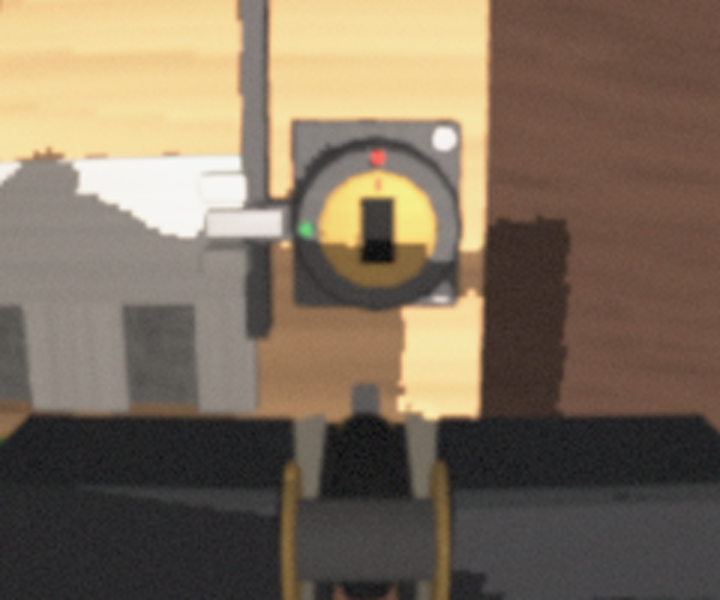

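The keyhole slot shows at crop (377,230), which is image (325.7,166.7), lined up with the tool. The blade tip sits at crop (365,385), where expected.

```bash
python3 - <<'E'
from h import *
c=load('w4');h=cv2.cvtColor(c['color'],cv2.COLOR_BGR2HSV)
p=status.get_obs()['position']
d=cv2.inRange(h,(0,0,0),(180,255,40));k=np.zeros_like(d);k[152:182,316:336]=d[152:182,316:336];print('slot',rect(c,k,.052),onz(c,325.7,166.7,.052,True))
a=np.radians(5.7);X=np.array([np.cos(a),np.sin(a),0])
for e in(5.5,7): print(e,proj(c,p+X*e/1000-[0,0,.0353]))
E
```

```text
slot (array([ 526.1, -132.2]), array([4.5, 6.6]), np.float32(95.7)) [ 0.53073641 -0.13181813  0.052     ]
5.5 [321.2 217.2]
7 [321.2 215.1]
```

Request:
drive_tool(
  rows=[
    {"x": 0.5, "y": 0.02, "z": 0, "rx": 0, "ry": 0, "rz": 0, "gripper": 255},
    {"x": 0.5, "y": 0, "z": 0, "rx": 0, "ry": 0, "rz": 0, "gripper": 255},
    {"x": 0.41, "y": 0, "z": 0, "rx": 0, "ry": 0, "rz": 0, "gripper": 255},
    {"x": 0, "y": 0, "z": -0.5, "rx": 0, "ry": 0, "rz": 0, "gripper": 255},
    {"x": 0, "y": 0, "z": -0.5, "rx": 0, "ry": 0, "rz": 0, "gripper": 255},
    {"x": 0, "y": 0, "z": -0.1, "rx": 0, "ry": 0, "rz": 0, "gripper": 255},
    {"x": 0, "y": 0, "z": -0.1, "rx": 0, "ry": 0, "rz": 0, "gripper": 255},
    {"x": 0, "y": 0, "z": -0.1, "rx": 0, "ry": 0, "rz": 0, "gripper": 255},
    {"x": 0, "y": 0, "z": -0.1, "rx": 0, "ry": 0, "rz": 0, "gripper": 255},
  ],
)

```text
time: 7.6
position: [0.5306, -0.1306, 0.0811]
tcp_rot: [0.0, 0.999, 0.05, 0.0]
wrist_force: [0.2, 0.7, -1.3]
opening: 0.106
finger_force: 30.0
```

In by 6 mm with no force. On down.

Request:
drive_tool(
  rows=[
    {"x": 0, "y": 0, "z": -0.15, "rx": 0, "ry": 0, "rz": 0, "gripper": 255},
    {"x": 0, "y": 0, "z": -0.15, "rx": 0, "ry": 0, "rz": 0, "gripper": 255},
    {"x": 0, "y": 0, "z": -0.15, "rx": 0, "ry": 0, "rz": 0, "gripper": 255},
    {"x": 0, "y": 0, "z": -0.15, "rx": 0, "ry": 0, "rz": 0, "gripper": 255},
    {"x": 0, "y": 0, "z": -0.07, "rx": 0, "ry": 0, "rz": 0, "gripper": 255},
    {"x": 0, "y": 0, "z": 0, "rx": 0, "ry": 0, "rz": 0, "gripper": 255},
  ],
)

```text
time: 8.2
position: [0.5306, -0.1306, 0.0642]
tcp_rot: [-0.0, 0.999, 0.05, -0.0]
wrist_force: [0.5, -0.2, -0.5]
opening: 0.107
finger_force: 30.0
```

Request:
drive_tool(
  rows=[
    {"x": 0, "y": 0, "z": 0, "rx": 0, "ry": 0, "rz": 1, "gripper": 255},
    {"x": 0, "y": 0, "z": 0, "rx": 0, "ry": 0, "rz": 1, "gripper": 255},
    {"x": 0, "y": 0, "z": 0, "rx": 0, "ry": 0, "rz": 1, "gripper": 255},
    {"x": 0, "y": 0, "z": 0, "rx": 0, "ry": 0, "rz": 1, "gripper": 255},
    {"x": 0, "y": 0, "z": 0, "rx": 0, "ry": 0, "rz": 1, "gripper": 255},
    {"x": 0, "y": 0, "z": 0, "rx": 0, "ry": 0, "rz": 1, "gripper": 255},
    {"x": 0, "y": 0, "z": 0, "rx": 0, "ry": 0, "rz": 1, "gripper": 255},
    {"x": 0, "y": 0, "z": 0, "rx": 0, "ry": 0, "rz": 1, "gripper": 255},
    {"x": 0, "y": 0, "z": 0, "rx": 0, "ry": 0, "rz": 1, "gripper": 255},
    {"x": 0, "y": 0, "z": 0, "rx": 0, "ry": 0, "rz": 1, "gripper": 255},
    {"x": 0, "y": 0, "z": 0, "rx": 0, "ry": 0, "rz": 1, "gripper": 255},
    {"x": 0, "y": 0, "z": 0, "rx": 0, "ry": 0, "rz": 1, "gripper": 255},
    {"x": 0, "y": 0, "z": 0, "rx": 0, "ry": 0, "rz": 1, "gripper": 255},
    {"x": 0, "y": 0, "z": 0, "rx": 0, "ry": 0, "rz": 1, "gripper": 255},
    {"x": 0, "y": 0, "z": 0, "rx": 0, "ry": 0, "rz": 1, "gripper": 255},
    {"x": 0, "y": 0, "z": 0, "rx": 0, "ry": 0, "rz": 1, "gripper": 255},
    {"x": 0, "y": 0, "z": 0, "rx": 0, "ry": 0, "rz": 1, "gripper": 255},
    {"x": 0, "y": 0, "z": 0, "rx": 0, "ry": 0, "rz": 1, "gripper": 255},
    {"x": 0, "y": 0, "z": 0, "rx": 0, "ry": 0, "rz": 1, "gripper": 255},
    {"x": 0, "y": 0, "z": 0, "rx": 0, "ry": 0, "rz": 0, "gripper": 255},
  ],
)

```text
time: 10.2
position: [0.5304, -0.1306, 0.0646]
tcp_rot: [-0.0, 0.638, 0.77, -0.0]
wrist_force: [-1.9, 0.2, 0.0]
opening: 0.109
finger_force: 30.0
```

```bash
python3 -c "
from h import *
o=status.get_obs();print(o['moment'],o['wrist_force'],o['tcp_rot'],o['joint_positions'])"
```

```text
[ 0.00812652  0.25458991 -0.05775726] [-1.93217591  0.24742645  0.01966613] [-2.52063702e-04  6.37649081e-01  7.70326915e-01 -1.71912412e-04] [-3.81695642e-01  5.60603060e-01  1.66827898e+00 -2.19571286e-04
  9.13295561e-01 -5.69472550e-01]
```

Request:
drive_tool(
  rows=[
    {"x": 0, "y": 0, "z": 0, "rx": 0, "ry": 0, "rz": 0.6, "gripper": 255},
    {"x": 0, "y": 0, "z": 0, "rx": 0, "ry": 0, "rz": 0.6, "gripper": 255},
    {"x": 0, "y": 0, "z": 0, "rx": 0, "ry": 0, "rz": 0, "gripper": 255},
  ],
)

```text
time: 10.5
position: [0.5303, -0.1306, 0.0646]
tcp_rot: [-0.0, 0.597, 0.802, -0.0]
wrist_force: [-2.2, -1.1, 1.2]
opening: 0.103
finger_force: 30.0
```

```bash
python3 -c "
from h import *
o=status.get_obs();print(o['moment'],o['wrist_force'],o['tcp_rot'],o['opening'])"
```

```text
[-0.08159061  0.39410118 -0.03708909] [-2.15261862 -1.05958187  1.18504676] [-2.90438516e-04  5.97466340e-01  8.01893922e-01 -1.60197814e-04] 0.10324501551578369
```

Request:
drive_tool(
  rows=[
    {"x": 0, "y": 0, "z": 0, "rx": 0, "ry": 0, "rz": 0.6, "gripper": 255},
    {"x": 0, "y": 0, "z": 0, "rx": 0, "ry": 0, "rz": 0.6, "gripper": 255},
    {"x": 0, "y": 0, "z": 0, "rx": 0, "ry": 0, "rz": 0, "gripper": 255},
  ],
)

```text
time: 10.8
position: [0.5302, -0.1306, 0.0646]
tcp_rot: [-0.0, 0.555, 0.832, -0.0]
wrist_force: [-3.3, -0.8, 2.3]
opening: 0.105
finger_force: 30.0
```

```bash
python3 -c "
from h import *
o=status.get_obs();print(o['moment'],o['wrist_force'],o['tcp_rot'],o['opening'])
a=grab('scene','s5');b=grab('side','d5')
im=[cv2.resize(c['color'][y:y+50,x:x+60],(400,333),interpolation=cv2.INTER_CUBIC) for c,x,y in((a,340,160),(b,325,150))]
cv2.imwrite('pics/crop5.png',np.hstack(im))"
```

```text
[-0.04108995  0.57832277 -0.25163365] [-3.32243455 -0.81086991  2.31531541] [-4.24465909e-04  5.55082609e-01  8.31795110e-01 -1.08435015e-04] 0.10530239904119001
```

View pics/crop5.png

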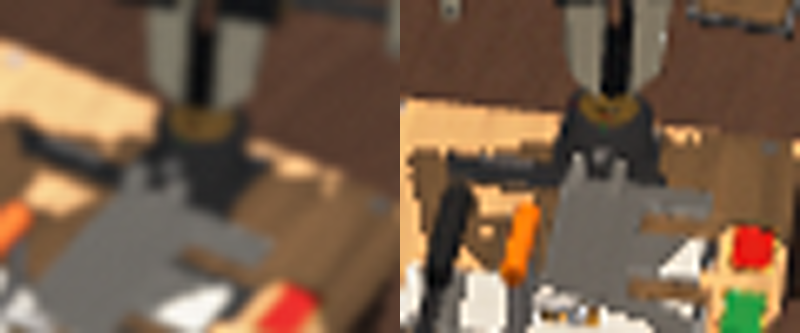

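The moment rose to -0.25 N m, so the lock is at its unlocked end stop. The crop shows the key seated on the brass at (605,105), with the arm over it. I'll ease back, release, and rise towards the comb handle.

Request:
drive_tool(
  rows=[
    {"x": 0, "y": 0, "z": 0, "rx": 0, "ry": 0, "rz": -0.8, "gripper": 255},
    {"x": 0, "y": 0, "z": 0, "rx": 0, "ry": 0, "rz": -0.8, "gripper": 200},
    {"x": 0, "y": 0, "z": 0, "rx": 0, "ry": 0, "rz": 0, "gripper": 170},
    {"x": 0, "y": 0, "z": 0, "rx": 0, "ry": 0, "rz": 0, "gripper": 120},
    {"x": 0, "y": 0, "z": 0, "rx": 0, "ry": 0, "rz": 0, "gripper": 120},
    {"x": 0, "y": 0, "z": 0, "rx": 0, "ry": 0, "rz": 0, "gripper": 100},
    {"x": 0, "y": 0, "z": 0.6, "rx": 0, "ry": 0, "rz": 0, "gripper": 50},
    {"x": 0, "y": 0, "z": 0.6, "rx": 0, "ry": 0, "rz": 0, "gripper": 50},
    {"x": 0, "y": 0, "z": 0.6, "rx": 0, "ry": 0, "rz": 0, "gripper": 50},
    {"x": 0, "y": 0, "z": 0.6, "rx": 0, "ry": 0, "rz": 0, "gripper": 50},
    {"x": 0.4, "y": 0.7, "z": 0, "rx": 0, "ry": 0, "rz": -0.6, "gripper": 50},
    {"x": 0.4, "y": 0.7, "z": 0, "rx": 0, "ry": 0, "rz": -0.6, "gripper": 50},
    {"x": 0.4, "y": 0.7, "z": 0, "rx": 0, "ry": 0, "rz": -0.58, "gripper": 50},
    {"x": 0.4, "y": 0.6, "z": 0, "rx": 0, "ry": 0, "rz": 0, "gripper": 50},
    {"x": 0, "y": 0, "z": 0, "rx": 0, "ry": 0, "rz": 0, "gripper": 50},
    {"x": 0, "y": 0, "z": 0, "rx": 0, "ry": 0, "rz": 0, "gripper": 50},
  ],
)

```text
time: 12.5
position: [0.5705, -0.0631, 0.1243]
tcp_rot: [-0.0, 0.67, 0.742, -0.0]
wrist_force: [0.0, 0.1, 0.4]
opening: 0.798
finger_force: 0.0
```

```bash
cat >> h.py <<'E'
O=np.array([.518,-.027]);A=np.radians(5.7);R=np.array([[np.cos(A),-np.sin(A)],[np.sin(A),np.cos(A)]])
def w2r(p): return (R.T@(np.asarray(p)[:2]-O))
def r2w(p): return R@np.asarray(p)+O
def inb(m,x0,y0,x1,y1):
    k=np.zeros_like(m);k[y0:y1,x0:x1]=m[y0:y1,x0:x1];return k
E
python3 - <<'E'
from h import *
c=grab('wrist','w6');o=status.get_obs();p=o['position'];print(p,o['tcp_rot'],o['opening'])
hs=cv2.cvtColor(c['color'],cv2.COLOR_BGR2HSV)
m=cv2.inRange(hs,(6,190,120),(15,255,255))
n,l,s,ce=cv2.connectedComponentsWithStats(m)
for i in range(1,n):
    if s[i,4]>60: print(s[i],ce[i],rect(c,(l==i).astype(np.uint8)*255,.069),'rack',w2r(onz(c,*ce[i],.069,True)).round(4))
print('exp orange',proj(c,[*r2w([.027,.03]),.072]),'key',proj(c,[.5305,-.131,.09]))
cv2.imwrite('pics/crop6.png',c['color'])
E
```

```text
[ 0.5703225  -0.06352083  0.12434485] [-9.57966928e-05  6.70157860e-01  7.42218554e-01 -2.27955186e-04] 0.8042307838820288
exp orange [288.7 115.1] key [258.4 302.2]
```

View pics/crop6.png

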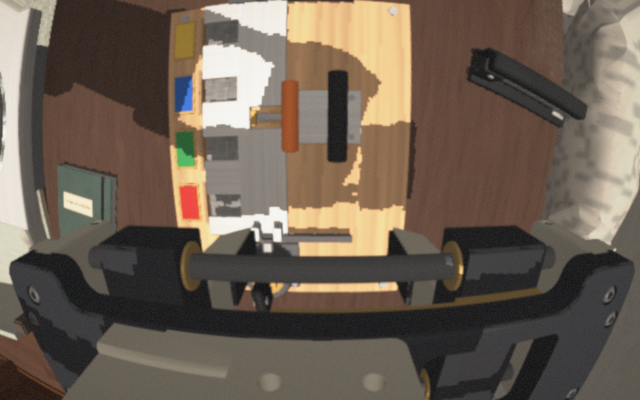

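The orange lever bar is at (290,116), against an expected (288.7,115.1). The fixed black bar is at (338,116), and the key stands in the lock at (260,297). I'll go over the handle and descend.

Request:
drive_tool(
  rows=[
    {"x": -0.06, "y": 0.71, "z": 0, "rx": 0, "ry": 0, "rz": 0, "gripper": 50},
    {"x": -0.06, "y": 0.71, "z": 0, "rx": 0, "ry": 0, "rz": 0, "gripper": 50},
    {"x": -0.06, "y": 0.71, "z": 0, "rx": 0, "ry": 0, "rz": 0, "gripper": 50},
    {"x": -0.06, "y": 0.71, "z": 0, "rx": 0, "ry": 0, "rz": 0, "gripper": 50},
    {"x": 0, "y": 0, "z": -0.6, "rx": 0, "ry": 0, "rz": 0, "gripper": 50},
    {"x": 0, "y": 0, "z": -0.6, "rx": 0, "ry": 0, "rz": 0, "gripper": 50},
    {"x": 0, "y": 0, "z": -0.6, "rx": 0, "ry": 0, "rz": 0, "gripper": 50},
    {"x": 0, "y": 0, "z": -0.6, "rx": 0, "ry": 0, "rz": 0, "gripper": 50},
    {"x": 0, "y": 0, "z": -0.5, "rx": 0, "ry": 0, "rz": 0, "gripper": 50},
    {"x": 0, "y": 0, "z": 0, "rx": 0, "ry": 0, "rz": 0, "gripper": 50},
  ],
)

```text
time: 13.55
position: [0.5633, 0.0081, 0.0504]
tcp_rot: [-0.001, 0.67, 0.742, -0.001]
wrist_force: [0.1, -0.2, 1.0]
opening: 0.804
finger_force: 0.0
```

Close on the bars.

Request:
drive_tool(
  rows=[
    {"x": 0, "y": 0, "z": 0, "rx": 0, "ry": 0, "rz": 0, "gripper": 255},
    {"x": 0, "y": 0, "z": 0, "rx": 0, "ry": 0, "rz": 0, "gripper": 255},
    {"x": 0, "y": 0, "z": 0, "rx": 0, "ry": 0, "rz": 0, "gripper": 255},
    {"x": 0, "y": 0, "z": 0, "rx": 0, "ry": 0, "rz": 0, "gripper": 255},
    {"x": 0, "y": 0, "z": 0, "rx": 0, "ry": 0, "rz": 0, "gripper": 255},
    {"x": 0, "y": 0, "z": 0, "rx": 0, "ry": 0, "rz": 0, "gripper": 255},
    {"x": 0, "y": 0, "z": 0, "rx": 0, "ry": 0, "rz": 0, "gripper": 255},
    {"x": 0, "y": 0, "z": 0, "rx": 0, "ry": 0, "rz": 0, "gripper": 255},
  ],
)

```text
time: 14.35
position: [0.5649, 0.0079, 0.0523]
tcp_rot: [0.0, 0.67, 0.742, 0.0]
wrist_force: [-1.7, 0.7, 2.1]
opening: 0.389
finger_force: 28.5
```

The lever is squeezed (35.8 mm). Slide it back.

Request:
drive_tool(
  rows=[
    {"x": 0.3, "y": 0.03, "z": 0, "rx": 0, "ry": 0, "rz": 0, "gripper": 255},
    {"x": 0.3, "y": 0.03, "z": 0, "rx": 0, "ry": 0, "rz": 0, "gripper": 255},
    {"x": 0.3, "y": 0.03, "z": 0, "rx": 0, "ry": 0, "rz": 0, "gripper": 255},
    {"x": 0.3, "y": 0.03, "z": 0, "rx": 0, "ry": 0, "rz": 0, "gripper": 255},
    {"x": 0.3, "y": 0.03, "z": 0, "rx": 0, "ry": 0, "rz": 0, "gripper": 255},
    {"x": 0.3, "y": 0.03, "z": 0, "rx": 0, "ry": 0, "rz": 0, "gripper": 255},
    {"x": 0, "y": 0, "z": 0, "rx": 0, "ry": 0, "rz": 0, "gripper": 255},
  ],
)

```text
time: 15.05
position: [0.61, 0.0123, 0.0521]
tcp_rot: [-0.0, 0.67, 0.742, -0.0]
wrist_force: [-3.3, 0.0, 7.2]
opening: 0.392
finger_force: 29.2
```

Request:
drive_tool(
  rows=[
    {"x": 0, "y": 0, "z": 0, "rx": 0, "ry": 0, "rz": 0, "gripper": 60},
    {"x": 0, "y": 0, "z": 0, "rx": 0, "ry": 0, "rz": 0, "gripper": 60},
    {"x": 0, "y": 0, "z": 0, "rx": 0, "ry": 0, "rz": 0, "gripper": 60},
    {"x": 0, "y": 0, "z": 0, "rx": 0, "ry": 0, "rz": 0, "gripper": 60},
    {"x": 0, "y": 0, "z": 0, "rx": 0, "ry": 0, "rz": 0, "gripper": 60},
    {"x": 0, "y": 0, "z": 0.7, "rx": 0, "ry": 0, "rz": 0, "gripper": 60},
    {"x": 0, "y": 0, "z": 0.8, "rx": 0, "ry": 0, "rz": 0, "gripper": 60},
    {"x": 0, "y": -0.7, "z": 0.8, "rx": 0, "ry": 0, "rz": 0, "gripper": 60},
    {"x": 0, "y": -0.7, "z": 0.6, "rx": 0, "ry": 0, "rz": 0, "gripper": 60},
    {"x": 0, "y": -0.7, "z": 0, "rx": 0, "ry": 0, "rz": 0, "gripper": 60},
    {"x": 0, "y": -0.7, "z": 0, "rx": 0, "ry": 0, "rz": 0, "gripper": 60},
    {"x": 0, "y": 0, "z": 0, "rx": 0, "ry": 0, "rz": 0, "gripper": 60},
  ],
)

```text
time: 16.25
position: [0.6092, -0.06, 0.1232]
tcp_rot: [-0.001, 0.671, 0.741, -0.001]
wrist_force: [0.7, -0.0, -0.3]
opening: 0.762
finger_force: 0.0
```

```bash
python3 - <<'E'
from h import *
c=grab('wrist','w7');o=status.get_obs();p=o['position'];print(p,o['tcp_rot'],o['opening'])
def meas(c,tag):
    hs=cv2.cvtColor(c['color'],cv2.COLOR_BGR2HSV)
    for nm,m,z in(('orange',cv2.inRange(hs,(3,150,60),(15,255,255)),.069),('black',cv2.inRange(hs,(0,0,0),(180,255,38)),.069)):
        m=inb(m,250,50,400,200); n,l,s,ce=cv2.connectedComponentsWithStats(m)
        for i in range(1,n):
            if s[i,4]>200: print(tag,nm,s[i],ce[i].round(1),rect(c,(l==i).astype(np.uint8)*255,z),'rack',w2r(onz(c,*ce[i],z,True)).round(4))
meas(load('w6'),'before');meas(c,'now')
E
```

```text
[ 0.60911598 -0.05874265  0.1231029 ] [-9.22622770e-04  6.71086653e-01  7.41378217e-01 -4.37936385e-04] 0.7631742403309284
before orange [ 281   80   17   72 1076] [289.5 115.6] (array([541.8,   5.3]), array([11.1, 49.9]), np.float32(95.4)) rack [0.0272 0.0297]
before black [ 329   72   18   89 1459] [337.  115.5] (array([575.1,   8.3]), array([11.7, 61.8]), np.float32(96.0)) rack [0.06   0.0297]
now orange [ 294   79   16   72 1082] [301.1 114.5] (array([589.3,  10. ]), array([10.4, 49.5]), np.float32(95.2)) rack [0.0743 0.0296]
now black [ 340   70   18   90 1309] [348.7 114.6] (array([621.7,  13.2]), array([11.7, 62.3]), np.float32(95.2)) rack [0.1069 0.0296]
```

The comb sits at rack +46 to 47 mm and the bar spacing is back to 32.6 mm, so the lever is at rest and the catch is in the open notch. Next, the stamps, with a look from above.

Request:
drive_tool(
  rows=[
    {"x": -0.4, "y": 1, "z": 1, "rx": 0, "ry": 0, "rz": 0, "gripper": 60},
    {"x": -0.4, "y": 1, "z": 1, "rx": 0, "ry": 0, "rz": 0, "gripper": 60},
    {"x": -0.4, "y": 1, "z": 1, "rx": 0, "ry": 0, "rz": 0, "gripper": 60},
    {"x": -0.4, "y": 1, "z": 1, "rx": 0, "ry": 0, "rz": 0, "gripper": 60},
    {"x": -0.4, "y": 1, "z": 1, "rx": 0, "ry": 0, "rz": 0, "gripper": 60},
    {"x": -0.4, "y": 1, "z": 0.5, "rx": 0, "ry": 0, "rz": 0, "gripper": 60},
    {"x": -0.4, "y": 1, "z": 0, "rx": 0, "ry": 0, "rz": 0, "gripper": 60},
    {"x": -0.4, "y": 1, "z": 0, "rx": 0, "ry": 0, "rz": 0, "gripper": 60},
    {"x": -0.4, "y": 1, "z": 0, "rx": 0, "ry": 0, "rz": 0, "gripper": 60},
    {"x": -0.4, "y": 1, "z": 0, "rx": 0, "ry": 0, "rz": 0, "gripper": 60},
    {"x": -0.4, "y": 1, "z": 0, "rx": 0, "ry": 0, "rz": 0, "gripper": 60},
    {"x": -0.4, "y": 1, "z": 0, "rx": 0, "ry": 0, "rz": 0, "gripper": 60},
    {"x": 0, "y": 0, "z": 0, "rx": 0, "ry": 0, "rz": 0, "gripper": 60},
    {"x": 0, "y": 0, "z": 0, "rx": 0, "ry": 0, "rz": 0, "gripper": 60},
  ],
)

```text
time: 17.7
position: [0.4891, 0.243, 0.2612]
tcp_rot: [-0.0, 0.67, 0.743, -0.001]
wrist_force: [0.1, -0.2, -0.2]
opening: 0.765
finger_force: 0.0
```

```bash
cat >> h.py <<'E'
def stamps(c):
    hs=cv2.cvtColor(c['color'],cv2.COLOR_BGR2HSV)
    foot=cv2.inRange(hs,(7,110,60),(19,255,255))
    for col in HUE:
        for t in blobs(c,col,(0,0,640,235),amin=80,smin=130)[:3]:
            p=onz(c,*t[1],.06,True)
            n,l,s,ce=cv2.connectedComponentsWithStats(inb(foot,max(0,int(t[1][0])-35),max(0,int(t[1][1])-30),int(t[1][0])+36,int(t[1][1])+45))
            i=1+np.argmax(s[1:,4]) if n>1 else 0
            print(col,t[0],t[1],p.round(4),'foot',rect(c,(l==i).astype(np.uint8)*255,.014) if i else None)
E
python3 - <<'E'
from h import *
c=grab('wrist','w8');o=status.get_obs();p=o['position'];print(p,o['tcp_rot'])
stamps(c)
E
```

```text
[0.48951649 0.2423704  0.26138573] [-1.27277116e-04  6.70016015e-01  7.42346467e-01 -4.95807868e-04]
red 429 [303.2  43. ] [0.4524 0.3996 0.06  ] foot (array([451.7, 400.6]), array([44.3, 36.8]), np.float32(14.7))
red 184 [231.6   4.5] [0.3597 0.4468 0.06  ] foot None
blue 321 [342.2 143.6] [0.5097 0.2854 0.06  ] foot (array([509.9, 285.5]), array([41.9, 35.3]), np.float32(29.4))
green 269 [428.1 122.3] [0.6101 0.3244 0.06  ] foot (array([609.3, 323.7]), array([35.6, 43.2]), np.float32(176.3))
```

View pics/w8.png

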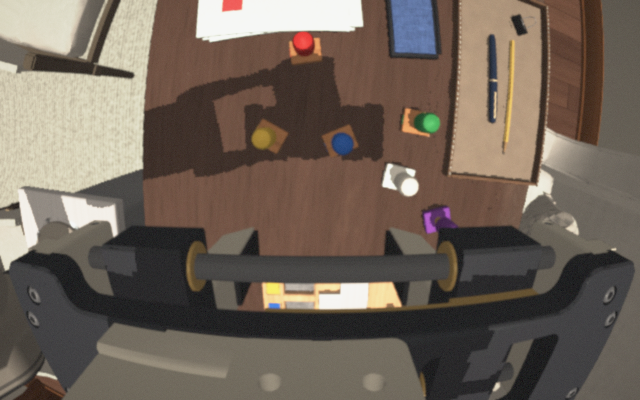

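All four stamps are visible in this picture: red (303,43), blue (342,144), green (428,122) and yellow in shadow (263,138). White (400,180) and purple (440,220) are the ones to avoid. I'll take blue first, at (0.510,0.2855) with its foot turned about 29°.

Request:
drive_tool(
  rows=[
    {"x": 0.16, "y": 0.34, "z": -0.5, "rx": 0, "ry": 0, "rz": 0.95, "gripper": 80},
    {"x": 0.16, "y": 0.34, "z": -0.5, "rx": 0, "ry": 0, "rz": 0.95, "gripper": 80},
    {"x": 0.16, "y": 0.34, "z": -0.5, "rx": 0, "ry": 0, "rz": 0.95, "gripper": 80},
    {"x": 0.16, "y": 0.34, "z": -0.5, "rx": 0, "ry": 0, "rz": 0.95, "gripper": 80},
    {"x": 0.17, "y": 0.36, "z": -0.5, "rx": 0, "ry": 0, "rz": 0.94, "gripper": 80},
    {"x": 0, "y": 0, "z": -0.8, "rx": 0, "ry": 0, "rz": 0, "gripper": 80},
    {"x": 0, "y": 0, "z": -0.8, "rx": 0, "ry": 0, "rz": 0, "gripper": 80},
    {"x": 0, "y": 0, "z": 0, "rx": 0, "ry": 0, "rz": 0, "gripper": 80},
    {"x": 0, "y": 0, "z": 0, "rx": 0, "ry": 0, "rz": 0, "gripper": 80},
  ],
)

```text
time: 18.65
position: [0.5103, 0.2847, 0.1596]
tcp_rot: [-0.0, 0.504, 0.864, -0.0]
wrist_force: [0.8, -0.9, 0.4]
opening: 0.685
finger_force: 0.0
```

```bash
python3 - <<'E'
from h import *
c=grab('wrist','w9');o=status.get_obs();p=o['position'];print(p,o['tcp_rot'],'exp',proj(c,[p[0],p[1],.06]))
stamps(c)
E
```

```text
[0.51070233 0.28497681 0.16031612] [3.71378034e-04 5.04034690e-01 8.63683215e-01 4.45035098e-04] exp [321.4 198.5]
red 840 [328.3  48.1] [0.4525 0.3999 0.06  ] foot (array([451. , 402.2]), array([42.5, 38.9]), np.float32(12.4))
blue 687 [320.5 195.9] [0.5089 0.2866 0.06  ] foot (array([509.5, 285.8]), array([41.9, 35.2]), np.float32(27.9))
green 458 [436.6 214.3] [0.6106 0.324  0.06  ] foot (array([609.5, 324.2]), array([35.3, 43.2]), np.float32(175.8))
yellow 122 [544.4 193.5] [0.7119 0.4048 0.06  ] foot (array([842.3, 411.9]), array([15.2, 28.4]), np.float32(138.3))
```

Request:
drive_tool(
  rows=[
    {"x": -0.03, "y": 0.04, "z": -0.8, "rx": 0, "ry": 0, "rz": -0.2, "gripper": 80},
    {"x": 0, "y": 0, "z": -0.9, "rx": 0, "ry": 0, "rz": 0, "gripper": 80},
    {"x": 0, "y": 0, "z": -0.9, "rx": 0, "ry": 0, "rz": 0, "gripper": 80},
    {"x": 0, "y": 0, "z": -0.9, "rx": 0, "ry": 0, "rz": 0, "gripper": 80},
    {"x": 0, "y": 0, "z": -0.9, "rx": 0, "ry": 0, "rz": 0, "gripper": 80},
    {"x": 0, "y": 0, "z": -0.7, "rx": 0, "ry": 0, "rz": 0, "gripper": 120},
    {"x": 0, "y": 0, "z": 0, "rx": 0, "ry": 0, "rz": 0, "gripper": 255},
    {"x": 0, "y": 0, "z": 0, "rx": 0, "ry": 0, "rz": 0, "gripper": 255},
    {"x": 0, "y": 0, "z": 0, "rx": 0, "ry": 0, "rz": 0, "gripper": 255},
    {"x": 0, "y": 0, "z": 0, "rx": 0, "ry": 0, "rz": 0, "gripper": 255},
    {"x": 0, "y": 0, "z": 0, "rx": 0, "ry": 0, "rz": 0, "gripper": 255},
    {"x": 0, "y": 0, "z": 0, "rx": 0, "ry": 0, "rz": 0, "gripper": 255},
    {"x": 0, "y": 0, "z": 0, "rx": 0, "ry": 0, "rz": 0, "gripper": 255},
  ],
)

```text
time: 20.0
position: [0.5098, 0.2866, 0.0332]
tcp_rot: [0.001, 0.511, 0.859, 0.001]
wrist_force: [-0.6, -0.5, 6.4]
opening: 0.276
finger_force: 30.0
```

Request:
drive_tool(
  rows=[
    {"x": 0, "y": 0, "z": 1, "rx": 0, "ry": 0, "rz": 0, "gripper": 255},
    {"x": 0, "y": 0, "z": 1, "rx": 0, "ry": 0, "rz": 0, "gripper": 255},
    {"x": 0, "y": 0, "z": 1, "rx": 0, "ry": 0, "rz": 0, "gripper": 255},
    {"x": 0, "y": -0.48, "z": 1, "rx": 0, "ry": 0, "rz": -0.36, "gripper": 255},
    {"x": -0.13, "y": -1, "z": 0, "rx": 0, "ry": 0, "rz": -0.6, "gripper": 255},
    {"x": -0.13, "y": -1, "z": 0, "rx": 0, "ry": 0, "rz": -0.6, "gripper": 255},
    {"x": -0.13, "y": -1, "z": 0, "rx": 0, "ry": 0, "rz": -0.6, "gripper": 255},
    {"x": -0.13, "y": -1, "z": 0, "rx": 0, "ry": 0, "rz": -0.6, "gripper": 255},
    {"x": -0.13, "y": -1, "z": 0, "rx": 0, "ry": 0, "rz": -0.6, "gripper": 255},
    {"x": -0.13, "y": -1, "z": 0, "rx": 0, "ry": 0, "rz": -0.6, "gripper": 255},
    {"x": -0.13, "y": -1, "z": 0, "rx": 0, "ry": 0, "rz": -0.6, "gripper": 255},
    {"x": -0.13, "y": -1, "z": 0, "rx": 0, "ry": 0, "rz": 0, "gripper": 255},
    {"x": -0.13, "y": -1, "z": 0, "rx": 0, "ry": 0, "rz": 0, "gripper": 255},
    {"x": -0.12, "y": -1, "z": 0, "rx": 0, "ry": 0, "rz": 0, "gripper": 255},
    {"x": 0, "y": 0, "z": -1, "rx": 0, "ry": 0, "rz": 0, "gripper": 255},
    {"x": 0, "y": 0, "z": -1, "rx": 0, "ry": 0, "rz": 0, "gripper": 255},
    {"x": 0, "y": 0, "z": -0.5, "rx": 0, "ry": 0, "rz": 0, "gripper": 255},
    {"x": 0, "y": 0, "z": 0, "rx": 0, "ry": 0, "rz": 0, "gripper": 255},
  ],
)

```text
time: 21.8
position: [0.4756, 0.0244, 0.068]
tcp_rot: [-0.002, 0.671, 0.741, -0.001]
wrist_force: [-0.3, -0.3, -1.4]
opening: 0.276
finger_force: 30.0
```

```bash
python3 - <<'E'
from h import *
c=grab('wrist','w10');o=status.get_obs();p=o['position'];print(p,o['tcp_rot'],w2r(p))
stamps(c)
for n in('yellow','blue','green','red'): print(n,[ (t[0],t[1],w2r(onz(c,*t[1],.021,True)).round(4)) for t in blobs(c,n,(100,60,540,330),smin=120)[:3]])
E
```

```text
[0.47640084 0.02442086 0.06903568] [-7.41693604e-04  6.70990554e-01  7.41465357e-01 -5.01145299e-04] [-0.03628637  0.05529823]
blue 713 [268.4 213.9] [0.4445 0.0363 0.06  ] foot (array([441.8,  23.4]), array([42.3, 42.5]), np.float32(95.4))
blue 156 [320.8 231.7] [0.4755 0.0286 0.06  ] foot (array([474.5,  18.5]), array([50.4, 28.8]), np.float32(1.2))
yellow []
blue [(1087, array([320.7, 243.6]), array([-0.0371,  0.0356])), (727, array([268.4, 214.1]), array([-0.0741,  0.0579])), (377, array([322. , 288.7]), array([-0.0361, -0.0025]))]
green []
red []
```

View pics/w10.png

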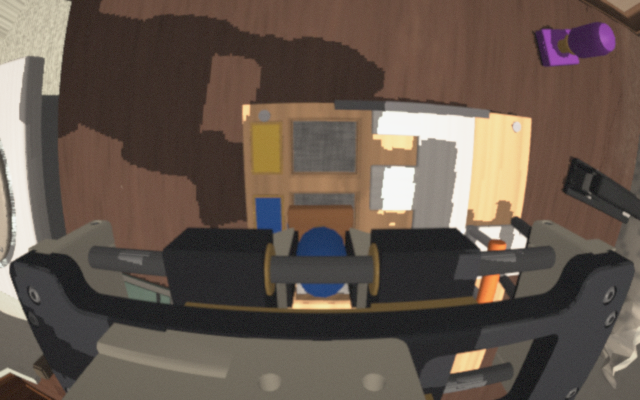

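The blue stamp is held over its slot, with the blue card at (268,214) beside it. The empty yellow well spans x 291–357, y 121–173, and the comb teeth are clear of the slots.

```bash
python3 - <<'E'
from h import *
c=load('w10')
for q in((291,147),(357,147),(324,121),(324,173),(289,198),(354,198)): print(q,w2r(onz(c,*q,.02,True)).round(4))
print(w2r(status.get_obs()['position']))
E
```

```text
(291, 147) [-0.057  0.105]
(357, 147) [-0.0125  0.105 ]
(324, 121) [-0.0348  0.1224]
(324, 173) [-0.0348  0.087 ]
(289, 198) [-0.0591  0.0695]
(354, 198) [-0.0138  0.0695]
[-0.03628637  0.05529823]
```

The rack frame is good to 0.3 mm. I'll shift 1.4 mm and lower the stamp.

Request:
drive_tool(
  rows=[
    {"x": 0.05, "y": 0, "z": -0.2, "rx": 0, "ry": 0, "rz": 0, "gripper": 255},
    {"x": 0, "y": 0, "z": -0.2, "rx": 0, "ry": 0, "rz": 0, "gripper": 255},
    {"x": 0, "y": 0, "z": -0.2, "rx": 0, "ry": 0, "rz": 0, "gripper": 255},
    {"x": 0, "y": 0, "z": -0.2, "rx": 0, "ry": 0, "rz": 0, "gripper": 255},
    {"x": 0, "y": 0, "z": -0.2, "rx": 0, "ry": 0, "rz": 0, "gripper": 255},
    {"x": 0, "y": 0, "z": -0.1, "rx": 0, "ry": 0, "rz": 0, "gripper": 255},
    {"x": 0, "y": 0, "z": 0, "rx": 0, "ry": 0, "rz": 0, "gripper": 255},
  ],
)

```text
time: 22.55
position: [0.478, 0.0244, 0.0416]
tcp_rot: [-0.0, 0.671, 0.742, -0.0]
wrist_force: [-0.2, 0.5, -1.0]
opening: 0.277
finger_force: 30.0
```

Request:
drive_tool(
  rows=[
    {"x": 0, "y": 0, "z": 0, "rx": 0, "ry": 0, "rz": 0, "gripper": 100},
    {"x": 0, "y": 0, "z": 0, "rx": 0, "ry": 0, "rz": 0, "gripper": 100},
    {"x": 0, "y": 0, "z": 0, "rx": 0, "ry": 0, "rz": 0, "gripper": 100},
    {"x": 0, "y": 0, "z": 0, "rx": 0, "ry": 0, "rz": 0, "gripper": 100},
    {"x": 0, "y": 0, "z": 0.7, "rx": 0, "ry": 0, "rz": 0, "gripper": 80},
    {"x": 0, "y": 0, "z": 1, "rx": 0, "ry": 0, "rz": 0, "gripper": 80},
    {"x": 0, "y": 0, "z": 1, "rx": 0, "ry": 0, "rz": 0, "gripper": 80},
    {"x": -0.26, "y": 0.95, "z": 1, "rx": 0, "ry": 0, "rz": 0, "gripper": 80},
    {"x": -0.26, "y": 0.95, "z": 1, "rx": 0, "ry": 0, "rz": 0, "gripper": 80},
    {"x": -0.26, "y": 0.95, "z": 0, "rx": 0, "ry": 0, "rz": 0, "gripper": 80},
    {"x": -0.26, "y": 0.95, "z": 0, "rx": 0, "ry": 0, "rz": 0, "gripper": 80},
    {"x": -0.26, "y": 0.95, "z": 0, "rx": 0, "ry": 0, "rz": 0, "gripper": 80},
    {"x": -0.26, "y": 0.95, "z": 0, "rx": 0, "ry": 0, "rz": 0, "gripper": 80},
    {"x": -0.26, "y": 0.95, "z": 0, "rx": 0, "ry": 0, "rz": 0, "gripper": 80},
    {"x": -0.26, "y": 0.95, "z": 0, "rx": 0, "ry": 0, "rz": 0, "gripper": 80},
    {"x": -0.26, "y": 0.95, "z": 0, "rx": 0, "ry": 0, "rz": 0, "gripper": 80},
    {"x": 0, "y": 0, "z": 0, "rx": 0, "ry": 0, "rz": 0, "gripper": 80},
    {"x": 0, "y": 0, "z": 0, "rx": 0, "ry": 0, "rz": 0, "gripper": 80},
  ],
)

```text
time: 24.35
position: [0.4195, 0.2382, 0.1595]
tcp_rot: [0.0, 0.67, 0.742, -0.0]
wrist_force: [0.3, 0.2, 0.9]
opening: 0.683
finger_force: 0.0
```

```bash
python3 - <<'E'
from h import *
c=grab('wrist','w11');o=status.get_obs();p=o['position'];print(p,o['tcp_rot'],'yel exp',proj(c,[.4195,.2768,.06]))
stamps(c)
hs=cv2.cvtColor(c['color'],cv2.COLOR_BGR2HSV)
u,v=proj(c,[.4195,.2768,.06]).astype(int);print(hs[v-20:v+41:6,u].tolist(),hs[v,u-36:u+37:6].tolist())
E
```

```text
[0.41973669 0.23772333 0.15949341] [ 1.74704672e-04  6.70812572e-01  7.41626897e-01 -9.32331231e-05] yel exp [325.1 154.7]
red 856 [376.9  20.2] [0.4513 0.3982 0.06  ] foot (array([452.1, 401.8]), array([43.9, 39.6]), np.float32(11.1))
green 315 [527.7 133.3] [0.6142 0.3244 0.06  ] foot (array([613.9, 324.5]), array([31.2, 39.6]), np.float32(99.2))
[[21, 169, 145], [21, 169, 177], [21, 165, 179], [21, 167, 171], [21, 167, 165], [12, 119, 90], [12, 99, 67], [11, 91, 67], [10, 86, 65], [10, 97, 123], [11, 100, 122]] [[10, 93, 66], [8, 75, 65], [6, 78, 65], [15, 116, 81], [21, 164, 169], [21, 167, 169], [21, 166, 167], [21, 167, 168], [13, 142, 120], [9, 75, 71], [8, 81, 72], [12, 88, 67], [9, 84, 70]]
```

```bash
sed -i "s/'yellow':\[(22,34)\]/'yellow':[(20,34)]/" h.py; python3 - <<'E'
from h import *
c=load('w11');p=status.get_obs()['position']
hs=cv2.cvtColor(c['color'],cv2.COLOR_BGR2HSV)
t=blobs(c,'yellow',(285,110,365,200))[0];print(t,onz(c,*t[1],.06,True))
f=inb(cv2.inRange(hs,(8,112,70),(19,255,255)),275,100,375,210);f=cv2.morphologyEx(f,cv2.MORPH_OPEN,np.ones((3,3)))
print('foot',rect(c,f,.014),cv2.boundingRect(f))
y=inb(cv2.inRange(hs,(8,112,70),(34,255,255)),275,100,375,210)
cv2.imwrite('pics/crop11.png',np.hstack([cv2.resize(c['color'][100:210,275:375],(400,440)),cv2.cvtColor(cv2.resize(f[100:210,275:375],(400,440)),cv2.COLOR_GRAY2BGR)]))
E
```

```text
(707, array([321.7, 147.1]), array([308, 132,  29,  31], dtype=int32)) [0.41605171 0.2828802  0.06      ]
foot (array([415.8, 283.4]), array([33.6, 42.2]), np.float32(155.0)) (297, 120, 51, 47)
```

View pics/crop11.png

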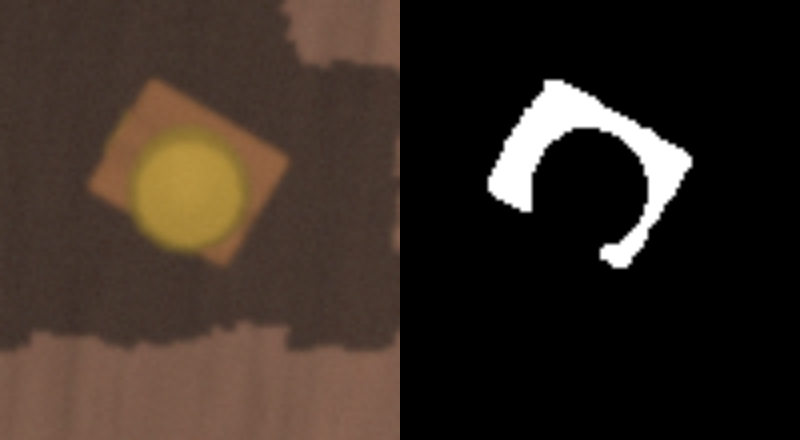

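The crop shows the yellow handle centred at (321.7,147) on its rectangular foot, which is turned -25°. I'll grip along the foot's long axis.

Request:
drive_tool(
  rows=[
    {"x": -0.03, "y": 0.36, "z": 0, "rx": 0, "ry": 0, "rz": -0.88, "gripper": 80},
    {"x": -0.03, "y": 0.36, "z": 0, "rx": 0, "ry": 0, "rz": -0.88, "gripper": 80},
    {"x": -0.03, "y": 0.36, "z": 0, "rx": 0, "ry": 0, "rz": -0.88, "gripper": 80},
    {"x": -0.03, "y": 0.36, "z": -0.3, "rx": 0, "ry": 0, "rz": -0.88, "gripper": 80},
    {"x": -0.03, "y": 0.37, "z": -0.6, "rx": 0, "ry": 0, "rz": -0.88, "gripper": 80},
    {"x": 0, "y": 0, "z": -0.7, "rx": 0, "ry": 0, "rz": -0.88, "gripper": 80},
    {"x": 0, "y": 0, "z": -0.9, "rx": 0, "ry": 0, "rz": -0.86, "gripper": 80},
    {"x": 0, "y": 0, "z": -0.9, "rx": 0, "ry": 0, "rz": 0, "gripper": 80},
    {"x": 0, "y": 0, "z": -0.9, "rx": 0, "ry": 0, "rz": 0, "gripper": 80},
    {"x": 0, "y": 0, "z": -0.8, "rx": 0, "ry": 0, "rz": 0, "gripper": 120},
    {"x": 0, "y": 0, "z": 0, "rx": 0, "ry": 0, "rz": 0, "gripper": 255},
    {"x": 0, "y": 0, "z": 0, "rx": 0, "ry": 0, "rz": 0, "gripper": 255},
    {"x": 0, "y": 0, "z": 0, "rx": 0, "ry": 0, "rz": 0, "gripper": 255},
    {"x": 0, "y": 0, "z": 0, "rx": 0, "ry": 0, "rz": 0, "gripper": 255},
    {"x": 0, "y": 0, "z": 0, "rx": 0, "ry": 0, "rz": 0, "gripper": 255},
    {"x": 0, "y": 0, "z": 0, "rx": 0, "ry": 0, "rz": 0, "gripper": 255},
    {"x": 0, "y": 0, "z": 0, "rx": 0, "ry": 0, "rz": 0, "gripper": 255},
  ],
)

```text
time: 26.1
position: [0.4165, 0.2836, 0.0329]
tcp_rot: [0.0, 0.843, 0.538, 0.001]
wrist_force: [-0.8, -0.3, 6.1]
opening: 0.277
finger_force: 30.0
```

Request:
drive_tool(
  rows=[
    {"x": 0, "y": 0, "z": 1, "rx": 0, "ry": 0, "rz": 0, "gripper": 255},
    {"x": 0, "y": 0, "z": 1, "rx": 0, "ry": 0, "rz": 0, "gripper": 255},
    {"x": 0, "y": -0.38, "z": 1, "rx": 0, "ry": 0, "rz": 0.52, "gripper": 255},
    {"x": 0.28, "y": -1, "z": 0, "rx": 0, "ry": 0, "rz": 0.7, "gripper": 255},
    {"x": 0.28, "y": -1, "z": 0, "rx": 0, "ry": 0, "rz": 0.7, "gripper": 255},
    {"x": 0.28, "y": -1, "z": 0, "rx": 0, "ry": 0, "rz": 0.7, "gripper": 255},
    {"x": 0.28, "y": -1, "z": 0, "rx": 0, "ry": 0, "rz": 0.7, "gripper": 255},
    {"x": 0.28, "y": -1, "z": 0, "rx": 0, "ry": 0, "rz": 0.7, "gripper": 255},
    {"x": 0.28, "y": -1, "z": 0, "rx": 0, "ry": 0, "rz": 0.7, "gripper": 255},
    {"x": 0.28, "y": -1, "z": 0, "rx": 0, "ry": 0, "rz": 0.7, "gripper": 255},
    {"x": 0.29, "y": -1, "z": 0, "rx": 0, "ry": 0, "rz": 0.7, "gripper": 255},
    {"x": 0, "y": 0, "z": 0, "rx": 0, "ry": 0, "rz": 0, "gripper": 255},
    {"x": 0, "y": 0, "z": -0.8, "rx": 0, "ry": 0, "rz": 0, "gripper": 255},
    {"x": 0, "y": 0, "z": -0.8, "rx": 0, "ry": 0, "rz": 0, "gripper": 255},
    {"x": 0, "y": 0, "z": 0, "rx": 0, "ry": 0, "rz": 0, "gripper": 255},
  ],
)

```text
time: 27.6
position: [0.4701, 0.0743, 0.065]
tcp_rot: [-0.002, 0.672, 0.741, -0.002]
wrist_force: [-0.1, -0.4, -1.6]
opening: 0.278
finger_force: 30.0
```

Request:
drive_tool(
  rows=[
    {"x": 0, "y": 0, "z": -0.1, "rx": 0, "ry": 0, "rz": 0, "gripper": 255},
    {"x": 0, "y": 0, "z": -0.2, "rx": 0, "ry": 0, "rz": 0, "gripper": 255},
    {"x": 0, "y": 0, "z": -0.2, "rx": 0, "ry": 0, "rz": 0, "gripper": 255},
    {"x": 0, "y": 0, "z": -0.2, "rx": 0, "ry": 0, "rz": 0, "gripper": 255},
    {"x": 0, "y": 0, "z": -0.2, "rx": 0, "ry": 0, "rz": 0, "gripper": 255},
    {"x": 0, "y": 0, "z": -0.1, "rx": 0, "ry": 0, "rz": 0, "gripper": 255},
    {"x": 0, "y": 0, "z": 0, "rx": 0, "ry": 0, "rz": 0, "gripper": 255},
  ],
)

```text
time: 28.3
position: [0.4719, 0.0739, 0.0416]
tcp_rot: [-0.0, 0.672, 0.741, -0.0]
wrist_force: [0.7, -0.2, -1.5]
opening: 0.28
finger_force: 30.0
```

Request:
drive_tool(
  rows=[
    {"x": 0, "y": 0, "z": 0, "rx": 0, "ry": 0, "rz": 0, "gripper": 100},
    {"x": 0, "y": 0, "z": 0, "rx": 0, "ry": 0, "rz": 0, "gripper": 100},
    {"x": 0, "y": 0, "z": 0, "rx": 0, "ry": 0, "rz": 0, "gripper": 100},
    {"x": 0, "y": 0, "z": 0, "rx": 0, "ry": 0, "rz": 0, "gripper": 100},
    {"x": 0, "y": 0, "z": 0.7, "rx": 0, "ry": 0, "rz": 0, "gripper": 80},
    {"x": 0, "y": 0, "z": 1, "rx": 0, "ry": 0, "rz": 0, "gripper": 80},
    {"x": 0, "y": 0, "z": 1, "rx": 0, "ry": 0, "rz": 0, "gripper": 80},
    {"x": -0.07, "y": 1, "z": 1, "rx": 0, "ry": 0, "rz": 0.16, "gripper": 80},
    {"x": -0.07, "y": 1, "z": 1, "rx": 0, "ry": 0, "rz": 0.16, "gripper": 80},
    {"x": -0.07, "y": 1, "z": 0, "rx": 0, "ry": 0, "rz": 0.16, "gripper": 80},
    {"x": -0.07, "y": 1, "z": 0, "rx": 0, "ry": 0, "rz": 0.16, "gripper": 80},
    {"x": -0.07, "y": 1, "z": 0, "rx": 0, "ry": 0, "rz": 0.16, "gripper": 80},
    {"x": -0.07, "y": 1, "z": 0, "rx": 0, "ry": 0, "rz": 0.16, "gripper": 80},
    {"x": -0.07, "y": 1, "z": 0, "rx": 0, "ry": 0, "rz": 0.16, "gripper": 80},
    {"x": -0.07, "y": 1, "z": 0, "rx": 0, "ry": 0, "rz": 0.16, "gripper": 80},
    {"x": -0.07, "y": 1, "z": 0, "rx": 0, "ry": 0, "rz": 0.16, "gripper": 80},
    {"x": -0.07, "y": 1, "z": 0, "rx": 0, "ry": 0, "rz": 0.16, "gripper": 80},
    {"x": 0, "y": 0, "z": 0, "rx": 0, "ry": 0, "rz": 0, "gripper": 80},
    {"x": 0, "y": 0, "z": 0, "rx": 0, "ry": 0, "rz": 0, "gripper": 80},
  ],
)

```text
time: 30.2
position: [0.4544, 0.3239, 0.1593]
tcp_rot: [0.0, 0.618, 0.786, -0.0]
wrist_force: [-0.3, -0.3, -0.2]
opening: 0.683
finger_force: 0.0
```

```bash
python3 - <<'E'
from h import *
c=grab('wrist','w12');o=status.get_obs();p=o['position'];print(p,o['tcp_rot'])
stamps(c)
E
```

```text
[0.45454393 0.32331891 0.15933339] [ 8.80526810e-05  6.18240793e-01  7.85988675e-01 -3.41946210e-04]
red 1005 [249.   18.5] [0.3578 0.4637 0.06  ] foot None
red 743 [339.8 110.7] [0.4521 0.4008 0.06  ] foot (array([452.2, 400.5]), array([43.1, 32.8]), np.float32(14.3))
yellow 287 [565.  173.4] [0.7033 0.4135 0.06  ] foot (array([751.4, 415.9]), array([11.4, 28.9]), np.float32(91.8))
```

Request:
drive_tool(
  rows=[
    {"x": -0.02, "y": 0.8, "z": 0, "rx": 0, "ry": 0, "rz": 0.14, "gripper": 80},
    {"x": -0.03, "y": 0.8, "z": 0, "rx": 0, "ry": 0, "rz": 0, "gripper": 80},
    {"x": -0.03, "y": 0.8, "z": 0, "rx": 0, "ry": 0, "rz": 0, "gripper": 80},
    {"x": -0.02, "y": 0.7, "z": 0, "rx": 0, "ry": 0, "rz": 0, "gripper": 80},
    {"x": 0, "y": 0, "z": -0.6, "rx": 0, "ry": 0, "rz": 0, "gripper": 80},
    {"x": 0, "y": 0, "z": -0.9, "rx": 0, "ry": 0, "rz": 0, "gripper": 80},
    {"x": 0, "y": 0, "z": -0.9, "rx": 0, "ry": 0, "rz": 0, "gripper": 80},
    {"x": 0, "y": 0, "z": -0.9, "rx": 0, "ry": 0, "rz": 0, "gripper": 80},
    {"x": 0, "y": 0, "z": -0.9, "rx": 0, "ry": 0, "rz": 0, "gripper": 80},
    {"x": 0, "y": 0, "z": -0.88, "rx": 0, "ry": 0, "rz": 0, "gripper": 120},
    {"x": 0, "y": 0, "z": 0, "rx": 0, "ry": 0, "rz": 0, "gripper": 255},
    {"x": 0, "y": 0, "z": 0, "rx": 0, "ry": 0, "rz": 0, "gripper": 255},
    {"x": 0, "y": 0, "z": 0, "rx": 0, "ry": 0, "rz": 0, "gripper": 255},
    {"x": 0, "y": 0, "z": 0, "rx": 0, "ry": 0, "rz": 0, "gripper": 255},
    {"x": 0, "y": 0, "z": 0, "rx": 0, "ry": 0, "rz": 0, "gripper": 255},
    {"x": 0, "y": 0, "z": 0, "rx": 0, "ry": 0, "rz": 0, "gripper": 255},
    {"x": 0, "y": 0, "z": 0, "rx": 0, "ry": 0, "rz": 0, "gripper": 255},
  ],
)

```text
time: 31.95
position: [0.4527, 0.4017, 0.0337]
tcp_rot: [0.0, 0.613, 0.79, 0.001]
wrist_force: [-1.5, -1.4, 6.5]
opening: 0.28
finger_force: 30.0
```

Request:
drive_tool(
  rows=[
    {"x": 0, "y": 0, "z": 1, "rx": 0, "ry": 0, "rz": 0, "gripper": 255},
    {"x": 0, "y": 0, "z": 1, "rx": 0, "ry": 0, "rz": 0, "gripper": 255},
    {"x": 0, "y": 0, "z": 1, "rx": 0, "ry": 0, "rz": 0, "gripper": 255},
    {"x": 0, "y": -1, "z": 1, "rx": 0, "ry": 0, "rz": -0.2, "gripper": 255},
    {"x": 0, "y": -1, "z": 0.2, "rx": 0, "ry": 0, "rz": -0.2, "gripper": 255},
    {"x": 0, "y": -1, "z": 0, "rx": 0, "ry": 0, "rz": -0.2, "gripper": 255},
    {"x": 0, "y": -1, "z": 0, "rx": 0, "ry": 0, "rz": -0.2, "gripper": 255},
    {"x": 0.1, "y": -1, "z": 0, "rx": 0, "ry": 0, "rz": -0.2, "gripper": 255},
    {"x": 0.1, "y": -1, "z": 0, "rx": 0, "ry": 0, "rz": -0.2, "gripper": 255},
    {"x": 0.1, "y": -1, "z": 0, "rx": 0, "ry": 0, "rz": -0.2, "gripper": 255},
    {"x": 0.1, "y": -1, "z": 0, "rx": 0, "ry": 0, "rz": -0.2, "gripper": 255},
    {"x": 0.1, "y": -1, "z": 0, "rx": 0, "ry": 0, "rz": -0.14, "gripper": 255},
    {"x": 0.1, "y": -1, "z": 0, "rx": 0, "ry": 0, "rz": 0, "gripper": 255},
    {"x": 0.1, "y": -1, "z": 0, "rx": 0, "ry": 0, "rz": 0, "gripper": 255},
    {"x": 0.1, "y": -1, "z": 0, "rx": 0, "ry": 0, "rz": 0, "gripper": 255},
    {"x": 0.1, "y": -1, "z": 0, "rx": 0, "ry": 0, "rz": 0, "gripper": 255},
    {"x": 0.1, "y": -1, "z": 0, "rx": 0, "ry": 0, "rz": 0, "gripper": 255},
    {"x": 0.1, "y": -1, "z": 0, "rx": 0, "ry": 0, "rz": 0, "gripper": 255},
    {"x": 0.1, "y": -1, "z": 0, "rx": 0, "ry": 0, "rz": 0, "gripper": 255},
    {"x": 0, "y": 0, "z": 0, "rx": 0, "ry": 0, "rz": 0, "gripper": 255},
  ],
)

```text
time: 33.95
position: [0.4826, -0.001, 0.1375]
tcp_rot: [0.001, 0.673, 0.74, -0.0]
wrist_force: [-0.4, -0.5, -0.9]
opening: 0.273
finger_force: 30.0
```

Request:
drive_tool(
  rows=[
    {"x": 0.07, "y": -1, "z": 0, "rx": 0, "ry": 0, "rz": 0.05, "gripper": 255},
    {"x": 0.07, "y": -1, "z": 0, "rx": 0, "ry": 0, "rz": 0, "gripper": 255},
    {"x": 0.06, "y": -0.97, "z": 0, "rx": 0, "ry": 0, "rz": 0, "gripper": 255},
    {"x": 0, "y": 0, "z": -1, "rx": 0, "ry": 0, "rz": 0, "gripper": 255},
    {"x": 0, "y": 0, "z": -1, "rx": 0, "ry": 0, "rz": 0, "gripper": 255},
    {"x": 0, "y": 0, "z": -0.8, "rx": 0, "ry": 0, "rz": 0, "gripper": 255},
    {"x": 0, "y": 0, "z": 0, "rx": 0, "ry": 0, "rz": 0, "gripper": 255},
    {"x": 0, "y": 0, "z": 0, "rx": 0, "ry": 0, "rz": 0, "gripper": 255},
  ],
)

```text
time: 34.75
position: [0.4873, -0.0724, 0.0678]
tcp_rot: [-0.0, 0.67, 0.743, 0.0]
wrist_force: [1.0, -1.1, -0.8]
opening: 0.277
finger_force: 30.0
```

Request:
drive_tool(
  rows=[
    {"x": 0, "y": -0.11, "z": 0, "rx": 0, "ry": 0, "rz": 0, "gripper": 255},
    {"x": 0, "y": 0, "z": -0.2, "rx": 0, "ry": 0, "rz": 0, "gripper": 255},
    {"x": 0, "y": 0, "z": -0.2, "rx": 0, "ry": 0, "rz": 0, "gripper": 255},
    {"x": 0, "y": 0, "z": -0.2, "rx": 0, "ry": 0, "rz": 0, "gripper": 255},
    {"x": 0, "y": 0, "z": -0.2, "rx": 0, "ry": 0, "rz": 0, "gripper": 255},
    {"x": 0, "y": 0, "z": -0.2, "rx": 0, "ry": 0, "rz": 0, "gripper": 255},
    {"x": 0, "y": 0, "z": -0.04, "rx": 0, "ry": 0, "rz": 0, "gripper": 255},
    {"x": 0, "y": 0, "z": 0, "rx": 0, "ry": 0, "rz": 0, "gripper": 255},
  ],
)

```text
time: 35.55
position: [0.4868, -0.0756, 0.0415]
tcp_rot: [-0.0, 0.67, 0.742, -0.0]
wrist_force: [-1.6, -0.2, 3.5]
opening: 0.275
finger_force: 30.0
```

Request:
drive_tool(
  rows=[
    {"x": 0, "y": 0, "z": 0, "rx": 0, "ry": 0, "rz": 0, "gripper": 100},
    {"x": 0, "y": 0, "z": 0, "rx": 0, "ry": 0, "rz": 0, "gripper": 100},
    {"x": 0, "y": 0, "z": 0, "rx": 0, "ry": 0, "rz": 0, "gripper": 100},
    {"x": 0, "y": 0, "z": 0.5, "rx": 0, "ry": 0, "rz": 0, "gripper": 100},
    {"x": 0, "y": 0, "z": 1, "rx": 0, "ry": 0, "rz": 0, "gripper": 80},
    {"x": 0, "y": 0, "z": 1, "rx": 0, "ry": 0, "rz": 0, "gripper": 80},
    {"x": 0, "y": 0.5, "z": 1, "rx": 0, "ry": 0, "rz": 0, "gripper": 80},
    {"x": 0.38, "y": 1, "z": 1, "rx": 0, "ry": 0, "rz": -0.15, "gripper": 80},
    {"x": 0.38, "y": 1, "z": 0.3, "rx": 0, "ry": 0, "rz": -0.15, "gripper": 80},
    {"x": 0.38, "y": 1, "z": 0, "rx": 0, "ry": 0, "rz": -0.15, "gripper": 80},
    {"x": 0.38, "y": 1, "z": 0, "rx": 0, "ry": 0, "rz": -0.15, "gripper": 80},
    {"x": 0.38, "y": 1, "z": 0, "rx": 0, "ry": 0, "rz": -0.15, "gripper": 80},
    {"x": 0.38, "y": 1, "z": 0, "rx": 0, "ry": 0, "rz": -0.15, "gripper": 80},
    {"x": 0.38, "y": 1, "z": 0, "rx": 0, "ry": 0, "rz": -0.15, "gripper": 80},
    {"x": 0.38, "y": 1, "z": 0, "rx": 0, "ry": 0, "rz": -0.15, "gripper": 80},
    {"x": 0.38, "y": 1, "z": 0, "rx": 0, "ry": 0, "rz": -0.15, "gripper": 80},
    {"x": 0.38, "y": 1, "z": 0, "rx": 0, "ry": 0, "rz": -0.15, "gripper": 80},
    {"x": 0.38, "y": 1, "z": 0, "rx": 0, "ry": 0, "rz": -0.15, "gripper": 80},
    {"x": 0.38, "y": 1, "z": 0, "rx": 0, "ry": 0, "rz": -0.15, "gripper": 80},
    {"x": 0, "y": 0, "z": 0, "rx": 0, "ry": 0, "rz": 0, "gripper": 80},
  ],
)

```text
time: 37.55
position: [0.6016, 0.2398, 0.1609]
tcp_rot: [-0.0, 0.725, 0.688, 0.001]
wrist_force: [-0.3, -0.4, -0.5]
opening: 0.687
finger_force: 0.0
```

```bash
python3 - <<'E'
from h import *
c=grab('wrist','w13');o=status.get_obs();p=o['position'];print(p,o['tcp_rot'])
stamps(c)
E
```

```text
[0.60110492 0.23808774 0.16079099] [-6.73512051e-05  7.25381113e-01  6.88347443e-01 -1.85544609e-04]
red 401 [98.6 13.1] [0.3836 0.4496 0.06  ] foot None
green 404 [325.2  99.1] [0.6101 0.325  0.06  ] foot (array([610.2, 324.2]), array([33.9, 42. ]), np.float32(177.6))
yellow 525 [458.6  52.3] [0.7316 0.3678 0.06  ] foot (array([751.6, 354.2]), array([33.6,  2.5]), np.float32(89.3))
```

Request:
drive_tool(
  rows=[
    {"x": 0.09, "y": 0.87, "z": 0, "rx": 0, "ry": 0, "rz": 0, "gripper": 80},
    {"x": 0.09, "y": 0.87, "z": 0, "rx": 0, "ry": 0, "rz": 0, "gripper": 80},
    {"x": 0.09, "y": 0.87, "z": 0, "rx": 0, "ry": 0, "rz": 0, "gripper": 80},
    {"x": 0.09, "y": 0.86, "z": 0, "rx": 0, "ry": 0, "rz": 0, "gripper": 80},
    {"x": 0, "y": 0, "z": -0.6, "rx": 0, "ry": 0, "rz": 0, "gripper": 80},
    {"x": 0, "y": 0, "z": -0.9, "rx": 0, "ry": 0, "rz": 0, "gripper": 80},
    {"x": 0, "y": 0, "z": -0.9, "rx": 0, "ry": 0, "rz": 0, "gripper": 80},
    {"x": 0, "y": 0, "z": -0.9, "rx": 0, "ry": 0, "rz": 0, "gripper": 80},
    {"x": 0, "y": 0, "z": -0.9, "rx": 0, "ry": 0, "rz": 0, "gripper": 80},
    {"x": 0, "y": 0, "z": -0.9, "rx": 0, "ry": 0, "rz": 0, "gripper": 120},
    {"x": 0, "y": 0, "z": 0, "rx": 0, "ry": 0, "rz": 0, "gripper": 255},
    {"x": 0, "y": 0, "z": 0, "rx": 0, "ry": 0, "rz": 0, "gripper": 255},
    {"x": 0, "y": 0, "z": 0, "rx": 0, "ry": 0, "rz": 0, "gripper": 255},
    {"x": 0, "y": 0, "z": 0, "rx": 0, "ry": 0, "rz": 0, "gripper": 255},
    {"x": 0, "y": 0, "z": 0, "rx": 0, "ry": 0, "rz": 0, "gripper": 255},
    {"x": 0, "y": 0, "z": 0, "rx": 0, "ry": 0, "rz": 0, "gripper": 255},
    {"x": 0, "y": 0, "z": 0, "rx": 0, "ry": 0, "rz": 0, "gripper": 255},
  ],
)

```text
time: 39.3
position: [0.6108, 0.3239, 0.0354]
tcp_rot: [0.0, 0.726, 0.688, 0.001]
wrist_force: [-1.2, 0.3, 5.7]
opening: 0.277
finger_force: 30.0
```

Request:
drive_tool(
  rows=[
    {"x": 0, "y": 0, "z": 1, "rx": 0, "ry": 0, "rz": 0, "gripper": 255},
    {"x": 0, "y": 0, "z": 1, "rx": 0, "ry": 0, "rz": 0, "gripper": 255},
    {"x": 0, "y": 0, "z": 1, "rx": 0, "ry": 0, "rz": 0, "gripper": 255},
    {"x": -0.32, "y": -0.5, "z": 1, "rx": 0, "ry": 0, "rz": 0.16, "gripper": 255},
    {"x": -0.4, "y": -1, "z": 0.2, "rx": 0, "ry": 0, "rz": 0.2, "gripper": 255},
    {"x": -0.4, "y": -1, "z": 0, "rx": 0, "ry": 0, "rz": 0.2, "gripper": 255},
    {"x": -0.4, "y": -1, "z": 0, "rx": 0, "ry": 0, "rz": 0.2, "gripper": 255},
    {"x": -0.4, "y": -1, "z": 0, "rx": 0, "ry": 0, "rz": 0.2, "gripper": 255},
    {"x": -0.4, "y": -1, "z": 0, "rx": 0, "ry": 0, "rz": 0.2, "gripper": 255},
    {"x": -0.4, "y": -1, "z": 0, "rx": 0, "ry": 0, "rz": 0.2, "gripper": 255},
    {"x": -0.4, "y": -1, "z": 0, "rx": 0, "ry": 0, "rz": 0.2, "gripper": 255},
    {"x": -0.4, "y": -1, "z": 0, "rx": 0, "ry": 0, "rz": 0.2, "gripper": 255},
    {"x": -0.4, "y": -1, "z": 0, "rx": 0, "ry": 0, "rz": 0, "gripper": 255},
    {"x": -0.4, "y": -1, "z": 0, "rx": 0, "ry": 0, "rz": 0, "gripper": 255},
    {"x": -0.4, "y": -1, "z": 0, "rx": 0, "ry": 0, "rz": 0, "gripper": 255},
    {"x": -0.4, "y": -1, "z": 0, "rx": 0, "ry": 0, "rz": 0, "gripper": 255},
    {"x": 0, "y": -1, "z": 0, "rx": 0, "ry": 0, "rz": 0, "gripper": 255},
    {"x": 0, "y": -0.5, "z": 0, "rx": 0, "ry": 0, "rz": 0, "gripper": 255},
    {"x": 0, "y": 0, "z": 0, "rx": 0, "ry": 0, "rz": 0, "gripper": 255},
    {"x": 0, "y": 0, "z": 0, "rx": 0, "ry": 0, "rz": 0, "gripper": 255},
  ],
)

```text
time: 41.3
position: [0.4823, -0.0259, 0.1389]
tcp_rot: [-0.0, 0.671, 0.741, 0.0]
wrist_force: [-0.1, -0.0, -1.1]
opening: 0.277
finger_force: 30.0
```

Request:
drive_tool(
  rows=[
    {"x": 0.01, "y": 0, "z": -1, "rx": 0, "ry": 0, "rz": 0, "gripper": 255},
    {"x": 0, "y": 0, "z": -1, "rx": 0, "ry": 0, "rz": 0, "gripper": 255},
    {"x": 0, "y": 0, "z": -0.7, "rx": 0, "ry": 0, "rz": 0, "gripper": 255},
    {"x": 0, "y": 0, "z": -0.2, "rx": 0, "ry": 0, "rz": 0, "gripper": 255},
    {"x": 0, "y": 0, "z": -0.2, "rx": 0, "ry": 0, "rz": 0, "gripper": 255},
    {"x": 0, "y": 0, "z": -0.2, "rx": 0, "ry": 0, "rz": 0, "gripper": 255},
    {"x": 0, "y": 0, "z": -0.2, "rx": 0, "ry": 0, "rz": 0, "gripper": 255},
    {"x": 0, "y": 0, "z": -0.2, "rx": 0, "ry": 0, "rz": 0, "gripper": 255},
    {"x": 0, "y": 0, "z": -0.1, "rx": 0, "ry": 0, "rz": 0, "gripper": 255},
    {"x": 0, "y": 0, "z": 0, "rx": 0, "ry": 0, "rz": 0, "gripper": 255},
  ],
)

```text
time: 42.3
position: [0.4824, -0.0264, 0.0438]
tcp_rot: [-0.0, 0.671, 0.741, -0.0]
wrist_force: [-0.5, 0.1, -1.2]
opening: 0.282
finger_force: 30.0
```

Green is seated. I'll release, rise, and go over the comb handle.

Request:
drive_tool(
  rows=[
    {"x": 0, "y": 0, "z": 0, "rx": 0, "ry": 0, "rz": 0, "gripper": 100},
    {"x": 0, "y": 0, "z": 0, "rx": 0, "ry": 0, "rz": 0, "gripper": 100},
    {"x": 0, "y": 0, "z": 0, "rx": 0, "ry": 0, "rz": 0, "gripper": 100},
    {"x": 0, "y": 0, "z": 0.4, "rx": 0, "ry": 0, "rz": 0, "gripper": 100},
    {"x": 0, "y": 0, "z": 1, "rx": 0, "ry": 0, "rz": 0, "gripper": 60},
    {"x": 0, "y": 0, "z": 1, "rx": 0, "ry": 0, "rz": 0, "gripper": 60},
    {"x": 0, "y": 0, "z": 1, "rx": 0, "ry": 0, "rz": 0, "gripper": 60},
    {"x": 0.8, "y": -0.2, "z": 0, "rx": 0, "ry": 0, "rz": 0, "gripper": 60},
    {"x": 0.8, "y": -0.2, "z": 0, "rx": 0, "ry": 0, "rz": 0, "gripper": 60},
    {"x": 0.8, "y": -0.2, "z": 0, "rx": 0, "ry": 0, "rz": 0, "gripper": 60},
    {"x": 0.8, "y": -0.2, "z": 0, "rx": 0, "ry": 0, "rz": 0, "gripper": 60},
    {"x": 0.8, "y": -0.2, "z": 0, "rx": 0, "ry": 0, "rz": 0, "gripper": 60},
    {"x": 0.8, "y": -0.2, "z": 0, "rx": 0, "ry": 0, "rz": 0, "gripper": 60},
    {"x": 0.3, "y": 0, "z": 0, "rx": 0, "ry": 0, "rz": 0, "gripper": 60},
    {"x": 0, "y": 0, "z": 0, "rx": 0, "ry": 0, "rz": 0, "gripper": 60},
    {"x": 0, "y": 0, "z": 0, "rx": 0, "ry": 0, "rz": 0, "gripper": 60},
  ],
)

```text
time: 43.9
position: [0.6091, -0.056, 0.1291]
tcp_rot: [-0.0, 0.671, 0.741, -0.0]
wrist_force: [-0.5, 0.4, -0.8]
opening: 0.765
finger_force: 0.0
```

```bash
cat >> h.py <<'E'
def meas(c):
    hs=cv2.cvtColor(c['color'],cv2.COLOR_BGR2HSV)
    for nm,m,z in(('orange',cv2.inRange(hs,(3,150,60),(15,255,255)),.069),('black',cv2.inRange(hs,(0,0,0),(180,255,38)),.069)):
        m=inb(m,200,30,400,220); n,l,s,ce=cv2.connectedComponentsWithStats(m)
        for i in range(1,n):
            if 600<s[i,4]<2500: print(nm,s[i],'rack',w2r(onz(c,*ce[i],z,True)).round(4))
def seated(c):
    for n in HUE: print(n,[(t[0],w2r(onz(c,*t[1],.07,True)).round(3)) for t in blobs(c,n,(0,0,640,235),amin=150,smin=130)[:4]])
E
python3 - <<'E'
from h import *
c=grab('wrist','w14');o=status.get_obs();p=o['position'];print(p,o['tcp_rot'],o['opening'])
meas(c);seated(c)
a=grab('scene','s14');b=grab('side','d14')
for col in HUE:
    A=blobs(a,col,(310,160,410,260),amin=40);B=blobs(b,col,(310,150,395,240),amin=40)
    q,e=tri(ray(a,*A[0][1]),ray(b,*B[0][1])); print(col,w2r(q).round(4),q[2].round(4),round(e,4))
E
```

```text
[ 0.60904165 -0.05599545  0.12912914] [-3.30936538e-04  6.71161941e-01  7.41310667e-01 -1.86187301e-04] 0.7670872511276045
orange [ 294   86   16   70 1044] rack [0.0743 0.0296]
black [ 339   77   18   88 1233] rack [0.1069 0.0297]
red [(1175, array([-0.035, -0.038]))]
blue [(1238, array([-0.033,  0.053]))]
green [(513, array([-0.041,  0.007]))]
yellow [(1482, array([-0.035,  0.098]))]
red [-0.0363 -0.0464] 0.064 0.0015
blue [-0.0348  0.0526] 0.0606 0.0014
green [-0.0372  0.0052] 0.0617 0.0023
yellow [-0.0354  0.0996] 0.0536 0.0005
```

All four stand at their slots (rack x about -35, y 100/53/5/-46, handle height about 0.06). The comb is still in the open notch. Squeeze the lever.

Request:
drive_tool(
  rows=[
    {"x": 0.08, "y": 0.9, "z": 0, "rx": 0, "ry": 0, "rz": 0, "gripper": 55},
    {"x": 0, "y": 0.9, "z": 0, "rx": 0, "ry": 0, "rz": 0, "gripper": 55},
    {"x": 0, "y": 0.94, "z": 0, "rx": 0, "ry": 0, "rz": 0, "gripper": 55},
    {"x": 0, "y": 0, "z": -0.6, "rx": 0, "ry": 0, "rz": 0, "gripper": 55},
    {"x": 0, "y": 0, "z": -0.8, "rx": 0, "ry": 0, "rz": 0, "gripper": 55},
    {"x": 0, "y": 0, "z": -0.8, "rx": 0, "ry": 0, "rz": 0, "gripper": 55},
    {"x": 0, "y": 0, "z": -0.9, "rx": 0, "ry": 0, "rz": 0, "gripper": 55},
    {"x": 0, "y": 0, "z": 0, "rx": 0, "ry": 0, "rz": 0, "gripper": 55},
    {"x": 0, "y": 0, "z": 0, "rx": 0, "ry": 0, "rz": 0, "gripper": 255},
    {"x": 0, "y": 0, "z": 0, "rx": 0, "ry": 0, "rz": 0, "gripper": 255},
    {"x": 0, "y": 0, "z": 0, "rx": 0, "ry": 0, "rz": 0, "gripper": 255},
    {"x": 0, "y": 0, "z": 0, "rx": 0, "ry": 0, "rz": 0, "gripper": 255},
    {"x": 0, "y": 0, "z": 0, "rx": 0, "ry": 0, "rz": 0, "gripper": 255},
    {"x": 0, "y": 0, "z": 0, "rx": 0, "ry": 0, "rz": 0, "gripper": 255},
    {"x": 0, "y": 0, "z": 0, "rx": 0, "ry": 0, "rz": 0, "gripper": 255},
    {"x": 0, "y": 0, "z": 0, "rx": 0, "ry": 0, "rz": 0, "gripper": 255},
  ],
)

```text
time: 45.65
position: [0.6101, 0.0119, 0.0522]
tcp_rot: [-0.001, 0.671, 0.741, -0.001]
wrist_force: [-7.0, -1.7, 2.4]
opening: 0.386
finger_force: 29.1
```

Request:
drive_tool(
  rows=[
    {"x": -0.3, "y": -0.03, "z": 0, "rx": 0, "ry": 0, "rz": 0, "gripper": 255},
    {"x": -0.3, "y": -0.03, "z": 0, "rx": 0, "ry": 0, "rz": 0, "gripper": 255},
    {"x": -0.3, "y": -0.03, "z": 0, "rx": 0, "ry": 0, "rz": 0, "gripper": 255},
    {"x": -0.3, "y": -0.03, "z": 0, "rx": 0, "ry": 0, "rz": 0, "gripper": 255},
    {"x": -0.3, "y": -0.03, "z": 0, "rx": 0, "ry": 0, "rz": 0, "gripper": 255},
    {"x": -0.3, "y": -0.03, "z": 0, "rx": 0, "ry": 0, "rz": 0, "gripper": 255},
    {"x": 0, "y": 0, "z": 0, "rx": 0, "ry": 0, "rz": 0, "gripper": 255},
  ],
)

```text
time: 46.35
position: [0.5658, 0.0076, 0.0521]
tcp_rot: [-0.0, 0.671, 0.741, -0.0]
wrist_force: [-1.2, 0.4, 7.2]
opening: 0.388
finger_force: 29.8
```

Request:
drive_tool(
  rows=[
    {"x": -0.06, "y": -0.01, "z": 0, "rx": 0, "ry": 0, "rz": 0, "gripper": 255},
    {"x": 0, "y": 0, "z": 0, "rx": 0, "ry": 0, "rz": 0, "gripper": 255},
  ],
)

```text
time: 46.55
position: [0.5653, 0.0075, 0.0521]
tcp_rot: [0.0, 0.671, 0.741, 0.0]
wrist_force: [-0.5, 2.0, 6.9]
opening: 0.39
finger_force: 30.1
```

Request:
drive_tool(
  rows=[
    {"x": -0.04, "y": 0, "z": 0, "rx": 0, "ry": 0, "rz": 0, "gripper": 255},
    {"x": 0, "y": 0, "z": 0, "rx": 0, "ry": 0, "rz": 0, "gripper": 255},
    {"x": 0, "y": 0, "z": 0, "rx": 0, "ry": 0, "rz": 0, "gripper": 255},
  ],
)

```text
time: 46.85
position: [0.5647, 0.0074, 0.0521]
tcp_rot: [0.0, 0.671, 0.741, 0.0]
wrist_force: [0.9, 1.4, 7.4]
opening: 0.387
finger_force: 30.2
```

Back at the TCP x where the closed comb was first squeezed (0.5649). I'll release, lift, back off and check.

Request:
drive_tool(
  rows=[
    {"x": 0, "y": 0, "z": 0, "rx": 0, "ry": 0, "rz": 0, "gripper": 60},
    {"x": 0, "y": 0, "z": 0, "rx": 0, "ry": 0, "rz": 0, "gripper": 60},
    {"x": 0, "y": 0, "z": 0, "rx": 0, "ry": 0, "rz": 0, "gripper": 60},
    {"x": 0, "y": 0, "z": 0, "rx": 0, "ry": 0, "rz": 0, "gripper": 60},
    {"x": 0, "y": 0, "z": 0, "rx": 0, "ry": 0, "rz": 0, "gripper": 60},
    {"x": 0, "y": 0, "z": 0.7, "rx": 0, "ry": 0, "rz": 0, "gripper": 60},
    {"x": 0, "y": 0, "z": 0.8, "rx": 0, "ry": 0, "rz": 0, "gripper": 60},
    {"x": 0, "y": -0.7, "z": 0.8, "rx": 0, "ry": 0, "rz": 0, "gripper": 60},
    {"x": 0, "y": -0.7, "z": 0.6, "rx": 0, "ry": 0, "rz": 0, "gripper": 60},
    {"x": 0, "y": -0.7, "z": 0, "rx": 0, "ry": 0, "rz": 0, "gripper": 60},
    {"x": 0, "y": -0.7, "z": 0, "rx": 0, "ry": 0, "rz": 0, "gripper": 60},
    {"x": 0, "y": 0, "z": 0, "rx": 0, "ry": 0, "rz": 0, "gripper": 60},
    {"x": 0, "y": 0, "z": 0, "rx": 0, "ry": 0, "rz": 0, "gripper": 60},
  ],
)

```text
time: 48.15
position: [0.5644, -0.0625, 0.1237]
tcp_rot: [-0.0, 0.672, 0.741, 0.0]
wrist_force: [-0.4, -0.0, 0.3]
opening: 0.764
finger_force: 0.0
```

```bash
python3 - <<'E'
from h import *
c=grab('wrist','w15');o=status.get_obs();p=o['position'];print(p,o['tcp_rot'],o['opening'],'key',proj(c,[.5305,-.131,.09]))
meas(c);seated(c)
E
```

```text
[ 0.56435612 -0.06210583  0.12373962] [-2.43014494e-04  6.71313362e-01  7.41173602e-01  5.58439102e-05] 0.7686779126090652 key [266.7 304.5]
orange [ 293   82   16   72 1103] rack [0.0293 0.0296]
black [ 340   73   18   90 1421] rack [0.062  0.0294]
red [(1554, array([-0.04 , -0.039]))]
blue [(1601, array([-0.038,  0.052]))]
green [(843, array([-0.043,  0.006]))]
yellow [(1774, array([-0.039,  0.098]))]
```

The comb reads +2 mm, which is within the notch's play. The bar spacing is 32.7 mm, so the lever is at rest and latched in the closed notch. Back to the key.

Request:
drive_tool(
  rows=[
    {"x": -0.45, "y": -0.9, "z": 0, "rx": 0, "ry": 0, "rz": 0.6, "gripper": 60},
    {"x": -0.45, "y": -0.9, "z": 0, "rx": 0, "ry": 0, "rz": 0.6, "gripper": 60},
    {"x": -0.46, "y": -0.94, "z": 0, "rx": 0, "ry": 0, "rz": 0.58, "gripper": 60},
    {"x": 0, "y": 0, "z": 0, "rx": 0, "ry": 0, "rz": 0, "gripper": 60},
    {"x": 0, "y": 0, "z": -0.6, "rx": 0, "ry": 0, "rz": 0, "gripper": 60},
    {"x": 0, "y": 0, "z": -0.6, "rx": 0, "ry": 0, "rz": 0, "gripper": 60},
    {"x": 0, "y": 0, "z": -0.6, "rx": 0, "ry": 0, "rz": 0, "gripper": 60},
    {"x": 0, "y": 0, "z": -0.58, "rx": 0, "ry": 0, "rz": 0, "gripper": 100},
    {"x": 0, "y": 0, "z": 0, "rx": 0, "ry": 0, "rz": 0, "gripper": 150},
    {"x": 0, "y": 0, "z": 0, "rx": 0, "ry": 0, "rz": 0, "gripper": 255},
    {"x": 0, "y": 0, "z": 0, "rx": 0, "ry": 0, "rz": 0, "gripper": 255},
    {"x": 0, "y": 0, "z": 0, "rx": 0, "ry": 0, "rz": 0, "gripper": 255},
    {"x": 0, "y": 0, "z": 0, "rx": 0, "ry": 0, "rz": 0, "gripper": 255},
    {"x": 0, "y": 0, "z": 0, "rx": 0, "ry": 0, "rz": 0, "gripper": 255},
    {"x": 0, "y": 0, "z": 0, "rx": 0, "ry": 0, "rz": 0, "gripper": 255},
    {"x": 0, "y": 0, "z": 0, "rx": 0, "ry": 0, "rz": 0, "gripper": 255},
    {"x": 0, "y": 0, "z": 0, "rx": 0, "ry": 0, "rz": 0, "gripper": 255},
    {"x": 0, "y": 0, "z": 0, "rx": 0, "ry": 0, "rz": 0, "gripper": 255},
  ],
)

```text
time: 50.0
position: [0.5305, -0.1312, 0.0646]
tcp_rot: [0.0, 0.612, 0.791, 0.0]
wrist_force: [-0.2, 0.4, 2.2]
opening: 0.106
finger_force: 30.0
```

Request:
drive_tool(
  rows=[
    {"x": 0, "y": 0, "z": 0, "rx": 0, "ry": 0, "rz": -1, "gripper": 255},
    {"x": 0, "y": 0, "z": 0, "rx": 0, "ry": 0, "rz": -1, "gripper": 255},
    {"x": 0, "y": 0, "z": 0, "rx": 0, "ry": 0, "rz": -1, "gripper": 255},
    {"x": 0, "y": 0, "z": 0, "rx": 0, "ry": 0, "rz": -1, "gripper": 255},
    {"x": 0, "y": 0, "z": 0, "rx": 0, "ry": 0, "rz": -1, "gripper": 255},
    {"x": 0, "y": 0, "z": 0, "rx": 0, "ry": 0, "rz": -1, "gripper": 255},
    {"x": 0, "y": 0, "z": 0, "rx": 0, "ry": 0, "rz": -1, "gripper": 255},
    {"x": 0, "y": 0, "z": 0, "rx": 0, "ry": 0, "rz": -1, "gripper": 255},
    {"x": 0, "y": 0, "z": 0, "rx": 0, "ry": 0, "rz": -1, "gripper": 255},
    {"x": 0, "y": 0, "z": 0, "rx": 0, "ry": 0, "rz": -1, "gripper": 255},
    {"x": 0, "y": 0, "z": 0, "rx": 0, "ry": 0, "rz": -1, "gripper": 255},
    {"x": 0, "y": 0, "z": 0, "rx": 0, "ry": 0, "rz": -1, "gripper": 255},
    {"x": 0, "y": 0, "z": 0, "rx": 0, "ry": 0, "rz": -1, "gripper": 255},
    {"x": 0, "y": 0, "z": 0, "rx": 0, "ry": 0, "rz": -1, "gripper": 255},
    {"x": 0, "y": 0, "z": 0, "rx": 0, "ry": 0, "rz": -1, "gripper": 255},
    {"x": 0, "y": 0, "z": 0, "rx": 0, "ry": 0, "rz": -1, "gripper": 255},
    {"x": 0, "y": 0, "z": 0, "rx": 0, "ry": 0, "rz": -1, "gripper": 255},
    {"x": 0, "y": 0, "z": 0, "rx": 0, "ry": 0, "rz": -1, "gripper": 255},
    {"x": 0, "y": 0, "z": 0, "rx": 0, "ry": 0, "rz": -1, "gripper": 255},
    {"x": 0, "y": 0, "z": 0, "rx": 0, "ry": 0, "rz": 0, "gripper": 255},
  ],
)

```text
time: 52.0
position: [0.5305, -0.1313, 0.0646]
tcp_rot: [0.0, 0.997, 0.083, 0.0]
wrist_force: [-0.0, -0.6, 2.3]
opening: 0.106
finger_force: 30.0
```

```bash
python3 -c "
from h import *
o=status.get_obs();print(o['moment'],o['wrist_force'],o['tcp_rot'],o['opening'],o['joint_positions'])"
```

```text
[-0.12956471  0.16768999  0.04915767] [-0.04428209 -0.55935975  2.28947987] [1.82411071e-04 9.96545606e-01 8.30470409e-02 1.02893159e-04] 0.10608591921283146 [-3.82702115e-01  5.60558083e-01  1.66815192e+00 -2.95190988e-04
  9.12534941e-01  1.02198915e+00]
```

Moment 0.05 is just friction. Keep turning in small steps to the stop.

Request:
drive_tool(
  rows=[
    {"x": 0, "y": 0, "z": 0, "rx": 0, "ry": 0, "rz": -0.8, "gripper": 255},
    {"x": 0, "y": 0, "z": 0, "rx": 0, "ry": 0, "rz": -0.8, "gripper": 255},
    {"x": 0, "y": 0, "z": 0, "rx": 0, "ry": 0, "rz": -0.8, "gripper": 255},
    {"x": 0, "y": 0, "z": 0, "rx": 0, "ry": 0, "rz": 0, "gripper": 255},
  ],
)

```text
time: 52.4
position: [0.5305, -0.1313, 0.0646]
tcp_rot: [0.0, 1.0, -0.02, 0.0]
wrist_force: [-0.9, -0.2, 2.9]
opening: 0.105
finger_force: 30.0
```

```bash
python3 -c "
from h import *
o=status.get_obs();print(o['moment'],o['wrist_force'],o['tcp_rot'],o['opening'])"
```

```text
[-0.1043575   0.14272241  0.00189153] [-0.86909512 -0.18631495  2.93114293] [ 1.47196420e-04  9.99790566e-01 -2.04645022e-02  8.63138459e-05] 0.1053517445914206
```

Request:
drive_tool(
  rows=[
    {"x": 0, "y": 0, "z": 0, "rx": 0, "ry": 0, "rz": -0.7, "gripper": 255},
    {"x": 0, "y": 0, "z": 0, "rx": 0, "ry": 0, "rz": -0.7, "gripper": 255},
    {"x": 0, "y": 0, "z": 0, "rx": 0, "ry": 0, "rz": 0, "gripper": 255},
  ],
)

```text
time: 52.7
position: [0.5305, -0.1313, 0.0646]
tcp_rot: [0.0, 0.997, -0.081, 0.0]
wrist_force: [-0.9, -1.8, 3.3]
opening: 0.11
finger_force: 30.0
```

```bash
python3 -c "
from h import *
o=status.get_obs();print(o['moment'],o['wrist_force'],o['tcp_rot'],o['opening'])"
```

```text
[-0.14508826  0.17817063  0.17544481] [-0.85677363 -1.79721393  3.2510105 ] [ 2.37167157e-04  9.96730432e-01 -8.07984165e-02  7.79548436e-05] 0.11029660396540653
```

Request:
drive_tool(
  rows=[
    {"x": 0, "y": 0, "z": 0, "rx": 0, "ry": 0, "rz": -0.4, "gripper": 255},
    {"x": 0, "y": 0, "z": 0, "rx": 0, "ry": 0, "rz": 0, "gripper": 255},
  ],
)

```text
time: 52.9
position: [0.5305, -0.1313, 0.0646]
tcp_rot: [0.0, 0.995, -0.098, 0.0]
wrist_force: [-1.3, -1.6, 2.9]
opening: 0.108
finger_force: 30.1
```

```bash
python3 -c "
from h import *
o=status.get_obs();print(o['moment'],o['wrist_force'],o['tcp_rot'],o['opening'])"
```

```text
[-0.25813854  0.21333953  0.2894925 ] [-1.3418329  -1.58080077  2.89107746] [ 2.71714385e-04  9.95207033e-01 -9.77899941e-02  6.76475108e-05] 0.10751155506687896
```

The lock is at its locked stop (0.29 N m). I'll ease back, draw the key and carry it to the stand.

Request:
drive_tool(
  rows=[
    {"x": 0, "y": 0, "z": 0, "rx": 0, "ry": 0, "rz": 0.9, "gripper": 255},
    {"x": 0, "y": 0, "z": 0, "rx": 0, "ry": 0, "rz": 0.9, "gripper": 255},
    {"x": 0, "y": 0, "z": 0, "rx": 0, "ry": 0, "rz": 0.7, "gripper": 255},
    {"x": 0, "y": 0, "z": 0.3, "rx": 0, "ry": 0, "rz": 0, "gripper": 255},
    {"x": 0, "y": 0, "z": 0.4, "rx": 0, "ry": 0, "rz": 0, "gripper": 255},
    {"x": 0, "y": 0, "z": 0.4, "rx": 0, "ry": 0, "rz": 0, "gripper": 255},
    {"x": 0, "y": 0, "z": 0.6, "rx": 0, "ry": 0, "rz": 0, "gripper": 255},
    {"x": 0, "y": 0, "z": 0.6, "rx": 0, "ry": 0, "rz": 0, "gripper": 255},
    {"x": -0.2, "y": -0.93, "z": 0, "rx": 0, "ry": 0, "rz": -0.1, "gripper": 255},
    {"x": -0.2, "y": -0.93, "z": 0, "rx": 0, "ry": 0, "rz": -0.1, "gripper": 255},
    {"x": -0.2, "y": -0.93, "z": 0, "rx": 0, "ry": 0, "rz": -0.1, "gripper": 255},
    {"x": -0.2, "y": -0.93, "z": 0, "rx": 0, "ry": 0, "rz": -0.1, "gripper": 255},
    {"x": -0.2, "y": -0.93, "z": 0, "rx": 0, "ry": 0, "rz": -0.1, "gripper": 255},
    {"x": -0.2, "y": -0.93, "z": 0, "rx": 0, "ry": 0, "rz": -0.1, "gripper": 255},
    {"x": -0.2, "y": -0.93, "z": 0, "rx": 0, "ry": 0, "rz": -0.1, "gripper": 255},
    {"x": 0, "y": -0.87, "z": 0, "rx": 0, "ry": 0, "rz": 0, "gripper": 255},
    {"x": 0, "y": 0, "z": 0, "rx": 0, "ry": 0, "rz": 0, "gripper": 255},
    {"x": 0, "y": 0, "z": 0, "rx": 0, "ry": 0, "rz": 0, "gripper": 255},
    {"x": 0, "y": 0, "z": 0, "rx": 0, "ry": 0, "rz": 0, "gripper": 255},
  ],
)

```text
time: 54.8
position: [0.4954, -0.3146, 0.1222]
tcp_rot: [-0.0, 1.0, -0.021, -0.0]
wrist_force: [0.5, 0.3, -0.1]
opening: 0.108
finger_force: 30.0
```

```bash
python3 - <<'E'
from h import *
c=grab('wrist','w16');o=status.get_obs();p=o['position'];print(p,o['tcp_rot'],o['opening'])
X=np.array([1,-.04,0])
for e in(-5.5,5.5): print(e,proj(c,p+X*e/1000-[0,0,.0365]),proj(c,np.array([.4952,-.317,.03])+X*(9 if e>0 else -9)/1000))
cv2.imwrite('pics/crop16.png',cv2.resize(c['color'][150:290,240:400],(686,600),interpolation=cv2.INTER_CUBIC))
E
```

```text
[ 0.49554368 -0.3145464   0.12221443] [-1.66108294e-04  9.99784562e-01 -2.07555692e-02 -9.64910487e-05] 0.10282234088963177
-5.5 [320.8 232. ] [323.8 212.9]
5.5 [320.7 216.5] [323.8 192.4]
```

View pics/crop16.png

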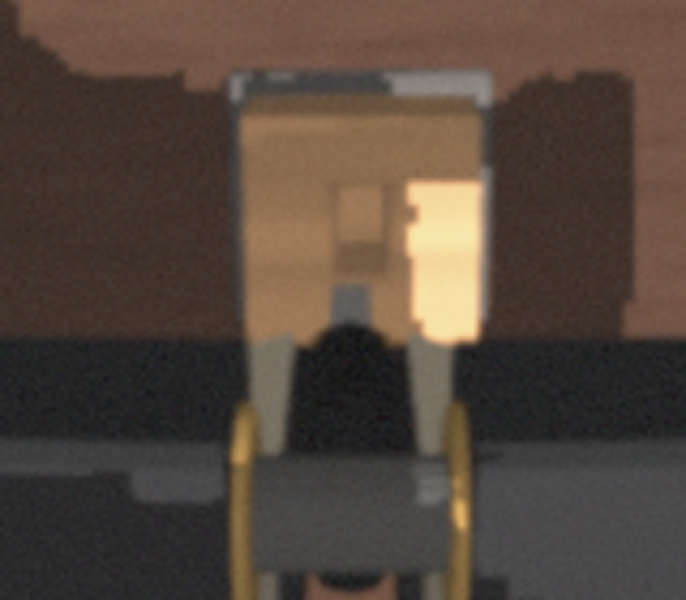

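The stand's slot spans crop (333–387, 182–275) exactly as predicted, and the blade tip is at (351,285). So x is right and y needs -1.8 mm.

Request:
drive_tool(
  rows=[
    {"x": -0.01, "y": -0.07, "z": -0.5, "rx": 0, "ry": 0, "rz": 0, "gripper": 255},
    {"x": 0, "y": 0, "z": -0.7, "rx": 0, "ry": 0, "rz": 0, "gripper": 255},
    {"x": 0, "y": 0, "z": -0.7, "rx": 0, "ry": 0, "rz": 0, "gripper": 255},
    {"x": 0, "y": 0, "z": -0.2, "rx": 0, "ry": 0, "rz": 0, "gripper": 255},
    {"x": 0, "y": 0, "z": -0.2, "rx": 0, "ry": 0, "rz": 0, "gripper": 255},
    {"x": 0, "y": 0, "z": -0.2, "rx": 0, "ry": 0, "rz": 0, "gripper": 255},
    {"x": 0, "y": 0, "z": 0, "rx": 0, "ry": 0, "rz": 0, "gripper": 255},
  ],
)

```text
time: 55.55
position: [0.4951, -0.3173, 0.0592]
tcp_rot: [-0.0, 1.0, -0.021, -0.0]
wrist_force: [-0.6, 0.6, 0.0]
opening: 0.109
finger_force: 30.0
```

Request:
drive_tool(
  rows=[
    {"x": 0, "y": 0, "z": -0.2, "rx": 0, "ry": 0, "rz": 0, "gripper": 255},
    {"x": 0, "y": 0, "z": -0.2, "rx": 0, "ry": 0, "rz": 0, "gripper": 255},
    {"x": 0, "y": 0, "z": -0.15, "rx": 0, "ry": 0, "rz": 0, "gripper": 255},
    {"x": 0, "y": 0, "z": -0.1, "rx": 0, "ry": 0, "rz": 0, "gripper": 255},
    {"x": 0, "y": 0, "z": 0, "rx": 0, "ry": 0, "rz": 0, "gripper": 255},
  ],
)

```text
time: 56.05
position: [0.4951, -0.3173, 0.043]
tcp_rot: [-0.0, 1.0, -0.021, -0.0]
wrist_force: [-0.2, 0.2, -0.3]
opening: 0.108
finger_force: 30.0
```

Request:
drive_tool(
  rows=[
    {"x": 0, "y": 0, "z": -0.06, "rx": 0, "ry": 0, "rz": 0, "gripper": 255},
    {"x": 0, "y": 0, "z": 0, "rx": 0, "ry": 0, "rz": 0, "gripper": 255},
    {"x": 0, "y": 0, "z": 0, "rx": 0, "ry": 0, "rz": 0, "gripper": 180},
    {"x": 0, "y": 0, "z": 0, "rx": 0, "ry": 0, "rz": 0, "gripper": 120},
    {"x": 0, "y": 0, "z": 0, "rx": 0, "ry": 0, "rz": 0, "gripper": 80},
    {"x": 0, "y": 0, "z": 0, "rx": 0, "ry": 0, "rz": 0, "gripper": 60},
    {"x": 0, "y": 0, "z": 0, "rx": 0, "ry": 0, "rz": 0, "gripper": 60},
    {"x": 0, "y": 0, "z": 0.5, "rx": 0, "ry": 0, "rz": 0, "gripper": 60},
    {"x": 0, "y": 0, "z": 0.8, "rx": 0, "ry": 0, "rz": 0, "gripper": 60},
    {"x": 0, "y": 0, "z": 0.9, "rx": 0, "ry": 0, "rz": 0, "gripper": 60},
    {"x": 0, "y": 0, "z": 1, "rx": 0, "ry": 0, "rz": 0, "gripper": 60},
    {"x": -0.4, "y": 0, "z": 1, "rx": 0, "ry": 0, "rz": 0, "gripper": 60},
    {"x": -0.4, "y": 0, "z": 1, "rx": 0, "ry": 0, "rz": 0, "gripper": 60},
    {"x": -0.4, "y": 0, "z": 0, "rx": 0, "ry": 0, "rz": 0, "gripper": 60},
    {"x": -0.4, "y": 0, "z": 0, "rx": 0, "ry": 0, "rz": 0, "gripper": 60},
    {"x": 0, "y": 0, "z": 0, "rx": 0, "ry": 0, "rz": 0, "gripper": 60},
    {"x": 0, "y": 0, "z": 0, "rx": 0, "ry": 0, "rz": 0, "gripper": 60},
  ],
)

```text
time: 57.75
position: [0.4548, -0.3171, 0.1709]
tcp_rot: [-0.001, 1.0, -0.021, -0.001]
wrist_force: [0.1, -0.3, -0.2]
opening: 0.763
finger_force: 0.0
```

```bash
python3 - <<'E'
from h import *
c=grab('wrist','w17');a=grab('scene','s17');b=grab('side','d17');o=status.get_obs();print(o['position'])
hs=cv2.cvtColor(c['color'],cv2.COLOR_BGR2HSV)
u,v=proj(c,[.495,-.317,.06]).astype(int)
dk=inb(cv2.inRange(hs,(0,0,0),(180,255,60)),u-14,v-28,u+15,v+28);print('bow',rect(c,dk,.06))
# lock: slot angle
u,v=proj(c,[.5308,-.1315,.052]).astype(int);r=9
dk=inb(cv2.inRange(hs,(0,0,0),(180,255,70)),u-r,v-r,u+r,v+r);print('lock slot',(u,v),rect(c,dk,.052))
P=cloud(a);Q=cloud(b)
for n,D in(('s',P),('d',Q)):
    m=(np.hypot(D[...,0]-.495,D[...,1]+.317)<.02)&(D[...,2]>.035)&(D[...,2]<.11);print(n,'key top z',np.sort(D[m][:,2])[-4:].round(3))
for col in HUE:
    A=blobs(a,col,(310,160,410,260),amin=40);B=blobs(b,col,(310,150,395,240),amin=40)
    q,e=tri(ray(a,*A[0][1]),ray(b,*B[0][1])); print(col,w2r(q).round(4),q[2].round(4),round(e,4))
E
```

```text
[ 0.45532974 -0.3172278   0.17104217]
bow (array([ 496., -317.]), array([ 7. , 23.9]), np.float32(177.5))
lock slot (np.int64(135), np.int64(130)) (array([ 531.6, -129.8]), array([13.7,  5.3]), np.float32(6.5))
s key top z [0.07  0.07  0.07  0.071]
d key top z [0.069 0.069 0.07  0.071]
red [-0.0365 -0.0473] 0.0632 0.0012
blue [-0.0355  0.0538] 0.0606 0.0026
green [-0.0368  0.0041] 0.0621 0.0028
yellow [-0.0321  0.1026] 0.0545 0.0002
```

```bash
python3 - <<'E'
from h import *
for t in('s0','s17','d0','d17'):
    D=cloud(load(t));m=(np.hypot(D[...,0]-.495,D[...,1]+.317)<.02)&(D[...,2]>.035)&(D[...,2]<.11);print(t,np.sort(D[m][:,2])[-4:].round(4))
for col in HUE:   # handle-top height from depth at the seated stamps
    for t in('s17','d17'):
        D=cloud(load(t));y={'yellow':.105,'blue':.055,'green':.005,'red':-.045}[col];g=r2w([-.035,y])
        m=(np.hypot(D[...,0]-g[0],D[...,1]-g[1])<.012)&(D[...,2]>.05)&(D[...,2]<.12);print(col,t,np.sort(D[m][:,2])[-3:].round(3))
for t in('s14','s17','d14','d17'):
    c=load(t);h=cv2.cvtColor(c['color'],cv2.COLOR_BGR2HSV);m=inb(cv2.inRange(h,(6,190,120),(16,255,255)),310,160,370,230)
    n,l,s,ce=cv2.connectedComponentsWithStats(m);i=1+np.argmax(s[1:,4]);print(t,s[i,4],w2r(onz(c,*ce[i],.066)).round(4))
E
```

```text
s0 [0.0693 0.0696 0.07   0.0701]
s17 [0.07   0.07   0.0702 0.0705]
d0 [0.0704 0.0711 0.0718 0.0745]
d17 [0.0686 0.0687 0.0703 0.0705]
red s17 [0.082 0.082 0.083]
red d17 [0.083 0.085 0.086]
blue s17 [0.082 0.082 0.085]
blue d17 [0.081 0.081 0.081]
green s17 [0.082 0.082 0.082]
green d17 [0.082 0.083 0.084]
yellow s17 [0.081 0.082 0.083]
yellow d17 [0.083 0.084 0.084]
s14 31 [0.0733 0.0274]
s17 26 [0.0278 0.0274]
d14 37 [0.0745 0.0296]
d17 43 [0.0293 0.0293]
```

The checks agree. The key top is at its starting height, all four stamp tops are level at about 81 mm, the comb is closed, and the lock slot angle of 6.5° means locked.

```bash
python3 -c "
from cell import ctrl
print(ctrl.job_done())"
```

```text
the job is handed in; nothing more can be done
None
```

The job is handed in: all four stamps are seated in their colour slots, the comb is closed and locked, and the key is back down in its stand, though `job_done()` returned no verdict.

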